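# Load the gel viewer and fold its shield down

## Task

Swing the amber shield of the gel viewer up until it stands upright or leans back, then slide every gel cassette there is nose first into a bay of its own, including one that may already stand part-way in, pushing each without ramming it until it is fully home against the hidden stop. Then fold the shield right down level over the cassettes; they must all still be home, and the other things on the bench left where they are.

Things in the scene. Friction and masses are not known exactly. Their poses are not given: they have to be found in the camera images.
- dock: gel viewer, fixed: base plate 12 thick, 276 wide (y), with a white housing 60 high. Origin: on the bench, under the middle of the housing's front face; +x points into the bays. The bare plate (apron) reaches 90 mm to -x, the housing 95 mm to +x. Four level blind bays, one cassette each, open in the front face (points bay0 to bay3).
- stop_face (a point): front face, at mid-width, of the hidden adjustable stop bar that crosses all four bays inside the housing (cannot be seen); 19 mm above the bench, axes as the dock. It lies 42 to 58 mm behind the bay mouths, differently each time. A cassette is home when its nose touches it: its centre is then 60 mm in front of the face.
- shield (a joint): hinge angle of the amber shield, rad: 0 = folded down level over the apron (end stop), grows as its front edge rises, 1.57 = upright, 1.8 = leaning back, fully open (end stop). The hinge is stiff (0.35 N m friction): the shield stays where it is left.
- shield_hinge (a point): middle of the shield's hinge axis (along dock y), above the housing, 60 mm behind its front face and 75 mm above the bench. The shield is a clear amber panel 236 wide, 5 thick, from 15 to 130 mm from the hinge.
- shield_bar (a point): middle of the shield's handle: a round steel bar 12 mm thick along dock y, in the plane of the panel, 170 mm from the hinge axis, on two arms beyond the panel's front edge; 40 mm from panel edge to bar axis, 120 mm free between the arms. It can be pinched from above at any shield angle and turns between the pads.
- bay0 (a point): middle of the floor of a bay's mouth, 12 mm above the bench, at dock y = -96 mm; axes as the dock. The bay is 46 wide and 18 high; its mouth flares sideways to about 64 mm over the first 12 mm.
- bay1 (a point): middle of the floor of a bay's mouth, 12 mm above the bench, at dock y = -32 mm; axes as the dock. The bay is 46 wide and 18 high; its mouth flares sideways to about 64 mm over the first 12 mm.
- bay2 (a point): middle of the floor of a bay's mouth, 12 mm above the bench, at dock y = 32 mm; axes as the dock. The bay is 46 wide and 18 high; its mouth flares sideways to about 64 mm over the first 12 mm.
- bay3 (a point): middle of the floor of a bay's mouth, 12 mm above the bench, at dock y = 96 mm; axes as the dock. The bay is 46 wide and 18 high; its mouth flares sideways to about 64 mm over the first 12 mm.
- cass1_center (a point): flat grey plastic gel cassette, 120 long (x; +x = its black, narrower nose), 42 wide, 14 thick, 120 g. Point: centre of the flat body, 7 mm above its underside, 60 mm behind the nose's end. Upright grip block on top: centre 40 mm behind (-x) the point, 24 long (x), 14 thick (y), top 48 mm above the underside. Starts on the bench; may be absent.
- cass2_center (a point): flat grey plastic gel cassette, 120 long (x; +x = its black, narrower nose), 42 wide, 14 thick, 120 g. Point: centre of the flat body, 7 mm above its underside, 60 mm behind the nose's end. Upright grip block on top: centre 40 mm behind (-x) the point, 24 long (x), 14 thick (y), top 48 mm above the underside. Starts on the bench; may be absent.
- cass3_center (a point): flat grey plastic gel cassette, 120 long (x; +x = its black, narrower nose), 42 wide, 14 thick, 120 g. Point: centre of the flat body, 7 mm above its underside, 60 mm behind the nose's end. Upright grip block on top: centre 40 mm behind (-x) the point, 24 long (x), 14 thick (y), top 48 mm above the underside. Starts on the bench; may be absent.
- cass4_center (a point): flat grey plastic gel cassette, 120 long (x; +x = its black, narrower nose), 42 wide, 14 thick, 120 g. Point: centre of the flat body, 7 mm above its underside, 60 mm behind the nose's end. Upright grip block on top: centre 40 mm behind (-x) the point, 24 long (x), 14 thick (y), top 48 mm above the underside. Starts part-way in bay2; may be absent.
- batterybox_mid (a point): black battery holder with two grey cells, 100 x 55 x 41 mm, lying beside the viewer like the cassettes; leave alone. Point 20 mm above its underside.
- beaker_mid (a point): glass beaker, 64 across, 85 high; leave alone. Point at its middle.
- cylinder100_mid (a point): glass measuring cylinder, 168 high, foot 66 across; leave alone. Point at mid-height.
- tipbox_mid (a point): white open pipette-tip box 90 x 70 x 62 mm; leave alone. Point 30 mm above its underside.
- pipette_mid (a point): white pipette lying flat in front of the robot, about 250 long, 22 thick; leave alone. Point at the middle of its length, 11 mm up.
- notebook_mid (a point): blue notebook 150 x 110 x 12 mm; leave alone. Point at its centre.
Mind the look-alikes: they are no part of the job. Leave any red look-alike of the part that bears cass3_center alone.

How it is judged:
By the outcome, as a careful person would: the job done as asked, in the order asked, and still so for the second after the job is handed in, with the robot touching nothing.
Of cass1, cass2, cass3, cass4 only 3 to 4 are there at a start; the rules pass over those that are not, and their reading is None.
At some moment in a run one of cass1, cass2, cass3, cass4 may be knocked a few centimetres aside while the robot is not near it.
Once in a run the grip may slacken for a moment while it holds something.
It also fails if it takes over 210 s, if anything falls off the work surface, if the arm or the gripper's body presses on something with over 40 N, if the wrist force passes 120 N, or if a joint passes its speed limit or range.

## Robot

A 6-joint arm with a two-finger parallel gripper is mounted at the origin on the work surface. World frame = base frame: x ahead of the robot, y to its left, z up, the work surface at z = 0. Lengths are in mm, angles in rad, forces in N, time in s.
With the tool pointing down it reaches from about 275 to 750 mm from the base axis. Payload 10.2 kg.
Tool frame: the origin (TCP) lies at the very end of the fingers, on their centre line; the grasp point (between the pads) lies 19 mm behind it; x points along the fingers, y is the direction in which the jaws open and shut, and the axes are right-handed (so a half turn about x gives the same grasp; the last joint's range is limited). The gripper opens to 85 mm and grips with 20 to 120 N. Pads are 22 mm wide; open, the fingers measure 114 mm over their backs; the gripper's body (76 mm by 85 mm) begins 54 mm behind the grasp point. The pads swing forward as they close: fully open they stand 13 mm farther back than shut.
Start: joints at [-1.418, 0.313, 1.498, -0, 1.331, -0.223], TCP at [192.672, -488.373, 196.994] pointing down, gripper open.
Joint ranges: [-2.94, 2.94], [-0.97, 2.17], [0.19, 2.56], [-1.23, 4.37], [0.02, 3.11], [-2.88, 2.88]. Speed limits (rad/s): [2.39, 2.39, 3.01, 3.14, 3.14, 3.14].

## Interface

Orientations are given as a unit quaternion [w, x, y, z].
In Python, from rig import ctrl, viewer, order gives the robot as it stands. The module is installed in compiled form; this text tells all that it offers.
- The arm moves only by the tool carry_out, never from a script. Its argument "deltas" is a list of rows, each a list of 7 numbers: the gripper command: -1 is fully open, 1 is shut, values between are in proportion, then the shift along the tool's x, y, z in mm, then the turn, a rotation vector about the tool's x, y, z in degrees. A call has exactly 5 rows; each row is the pose to reach, as a shift and turn from the pose commanded when the call began, along the tool's axes at that moment; what a row does not reach only later rows make up. A row lasts 1/8 s, in which the tool goes at most 62.5 mm and 10.7 degrees, less where a joint would pass 70% of its speed; a pose out of reach is approached as far as the arm can. A call with a gripper value outside its range is refused whole. The fingers move at their own pace and stop on an object; "newtons" is the grip in N (left out, the last holds). Time passes only in rows, so rows that repeat a pose let the fingers close, or fill a call up. It gives the time, the measured TCP pose, the force and the opening at its end, in the units of the state.
- ctrl.sense(): the state, without advancing time (a new reading comes with each control period).
- viewer.capture(name): name is "side" or "top"; returns the picture (400x640x3 uint8, red, green, blue); there is no depth.
- viewer.calibration(name): a dict with "fx", "fy", "cx", "cy" (pixels), "xyz" and "attitude" of the camera in the world. Camera axes: x right, y down, z forward; pixel columns grow to the right and rows downward; lengths in mm; the calibration is good to about 2 mm. A picture is of the moment at which its call begins. calibration takes no time and is no camera call.
- order.finish_job(): hands the job in, once; it reports no verdict.
The state is a dict: "time_s": time; "joints": joint angles; "dq": joint speeds; "tau": joint torques, N m; "eef_pos": TCP position; "ee_rot": TCP orientation; "force": force on the tool from outside, world axes, zero at the start; "wrist_torque": the same for the moment, N m; "grip_width": opening from 0.0 (shut) to 1.0 (fully open).
Only numpy, scipy, OpenCV 4.12 (cv2) and the standard library are available. Lean on these libraries where they do the work, as an engineer would, in place of code of your own. Each camera call takes 0.05 s, during which the arm holds its last target. There are 200 camera calls.

## Working session

There is one attempt and no reset: what is moved stays moved. The work goes in short steps, Python scripts to look and compute and a tool call to move; the robot and the scene stay as the last step left them, time stands still between calls to the robot, and variables do not carry over. Pictures are saved under pics/ and viewed, about 12 in all and at most 16, crops included, and the job is handed in when it is done.

Besides the shell and the picture viewer there is one more tool, called after "Request:" as name(argument=value, ...) on one line, values as JSON. carry_out: Moves the arm, as the interface text tells. Its arguments: {"type":"object","properties":{"deltas":{"type":"array"},"newtons":{"type":"number"}},"required":["deltas"]}

```bash
mkdir -p pics; ls; python3 - <<'E'
from rig import ctrl, viewer, order
import cv2
print(ctrl.sense())
for n in("side","top"):
    print(viewer.calibration(n)); cv2.imwrite(f"pics/{n}0.png",viewer.capture(n)[:,:,::-1])
E
```

```text
pics
{'time_s': 0.0, 'joints': array([-1.41842960e+00,  3.13447418e-01,  1.49842703e+00,  1.72106898e-05,
        1.33098531e+00, -2.23428857e-01]), 'dq': array([-5.03767509e-04, -1.57130626e-04, -3.91797528e-04, -3.51428314e-05,
        3.94588464e-04,  2.07180810e-04]), 'tau': array([-1.12334965e-03, -4.12267685e+01, -2.59745228e+01, -2.51963884e-04,
        4.10290013e-03, -6.15284932e-06]), 'eef_pos': array([ 192.61560596, -488.0767127 ,  196.44020538]), 'ee_rot': array([ 0.13163443,  0.69468301,  0.13252942, -0.69463937]), 'force': array([0.20720222, 0.67561412, 0.16816768]), 'wrist_torque': array([-0.02532774, -0.00407855, -0.03058774]), 'grip_width': 0.9950252721089834}
{'fx': 375.4362168261792, 'fy': 375.4362168261792, 'cx': 321.53233064224355, 'cy': 210.09906207364665, 'xyz': array([240.09727382, 825.52106056, 898.12255967]), 'attitude': array([ 0.05753704, -0.13295816,  0.90830258, -0.39242584])}
{'fx': 438.6016063674502, 'fy': 438.6016063674502, 'cx': 327.3490244725337, 'cy': 204.4061403691849, 'xyz': array([ 387.13479004,  -25.16246258, 1476.03758619]), 'attitude': array([ 0.01851028, -0.69853389,  0.71515309, -0.01624263])}
```

View pics/top0.png

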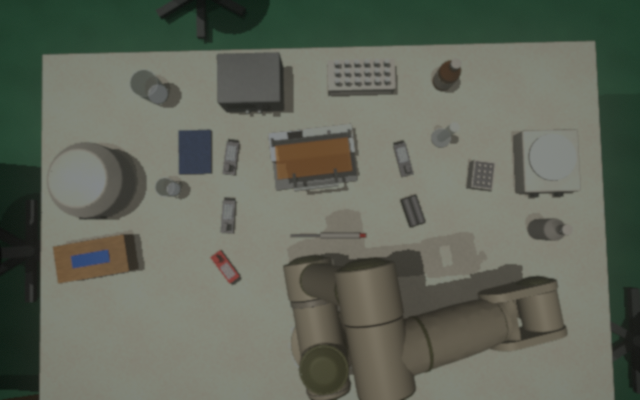

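View pics/side0.png

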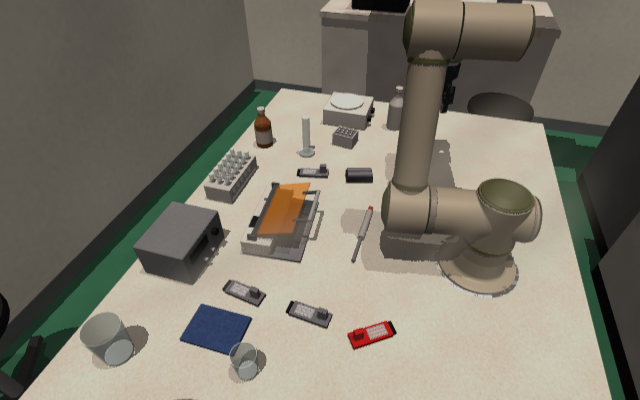

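```bash
cat > h.py <<'E'
import numpy as np, cv2
from rig import ctrl, viewer, order
from scipy.spatial.transform import Rotation as R
def rot(q): return R.from_quat(q,scalar_first=True)
def unproj(n,u,v,z):
    c=viewer.calibration(n); d=rot(c['attitude']).apply([(u-c['cx'])/c['fx'],(v-c['cy'])/c['fy'],1])
    return c['xyz']+d*(z-c['xyz'][2])/d[2]
def proj(n,p):
    c=viewer.calibration(n); q=rot(c['attitude']).inv().apply(np.asarray(p,float)-c['xyz']); q=np.atleast_2d(q)
    return np.c_[c['fx']*q[:,0]/q[:,2]+c['cx'],c['fy']*q[:,1]/q[:,2]+c['cy']]
def crop(n,name,u,v,w,h,s,gain=1.6):
    im=viewer.capture(n)[v:v+h,u:u+w,::-1]
    im=cv2.resize(np.clip(im*gain,0,255).astype('uint8'),None,fx=s,fy=s,interpolation=cv2.INTER_CUBIC)
    cv2.imwrite(f"pics/{name}.png",im)
def st():
    s=ctrl.sense(); r=rot(s['ee_rot']); print('t',round(s['time_s'],2),'pos',s['eef_pos'].round(1),'F',s['force'].round(1),'g',round(s['grip_width'],3)); print('axes(cols xyz)',r.as_matrix().round(3).tolist(),'q',s['joints'].round(2))
    return s
E
python3 - <<'E'
from h import *
crop("top","t1",195,100,240,150,3.33,2.0)
crop("side","s1",215,155,160,180,3.3,1.2)
print(unproj("top",*(320,200),0))
E
```

```text
[475.24887733   3.14229957   0.        ]
```

View pics/t1.png

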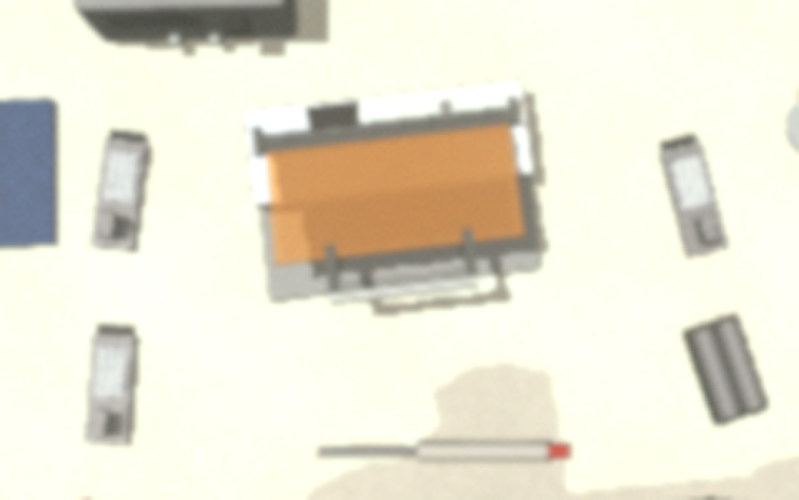

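View pics/s1.png

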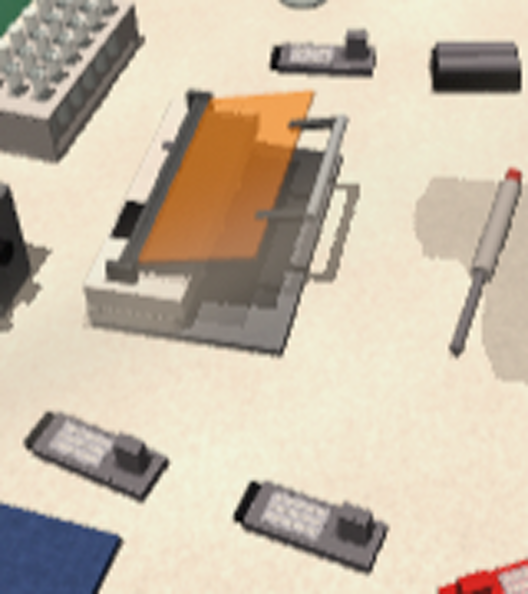

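```bash
python3 - <<'E'
from h import *
from scipy.optimize import least_squares
U=lambda a:[195+a[0]/3.33,100+a[1]/3.33]
pts=np.array([[-90,138,12],[-90,-138,12],[95,138,60],[95,-138,60]],float)
obs=np.array([U((272,299)),U((543,267)),U((248,112)),U((522,83))])
def w(p,x): 
    c,s=np.cos(p[2]),np.sin(p[2]); return np.c_[p[0]+c*x[:,0]-s*x[:,1],p[1]+s*x[:,0]+c*x[:,1],x[:,2]]
r=least_squares(lambda p:(proj("top",w(p,pts))-obs).ravel(),[500,0,0])
print(r.x,np.degrees(r.x[2]),r.fun.round(2))
for th in (0.2,0.35,.5):
    b=np.array([[60-170*np.cos(th),y,75+170*np.sin(th)] for y in(-60,60)])
    print(th,w(r.x,b).round(0).tolist(),((proj("top",w(r.x,b))-[195,100])*3.33).round(0).tolist(),((proj("side",w(r.x,b))-[215,155])*3.3).round(0).tolist())
E
```

```text
[6.11663565e+02 1.87245776e+01 8.99197382e-02] 5.152021493331035 [-0.26  0.77  0.24  1.06 -0.91 -0.48  0.92 -1.33]
0.2 [[511.0, -51.0, 109.0], [500.0, 69.0, 109.0]] [[470.0, 287.0], [343.0, 301.0]] [[343.0, 127.0], [316.0, 212.0]]
0.35 [[518.0, -50.0, 133.0], [507.0, 70.0, 133.0]] [[470.0, 277.0], [341.0, 292.0]] [[336.0, 107.0], [308.0, 191.0]]
0.5 [[528.0, -49.0, 157.0], [517.0, 70.0, 157.0]] [[469.0, 263.0], [337.0, 278.0]] [[325.0, 86.0], [296.0, 170.0]]
```

```bash
cat >> h.py <<'E'
D=dict(x=611.7,y=18.7,a=0.0899)
def dock(p):
    c,s=np.cos(D['a']),np.sin(D['a']); p=np.asarray(p,float)
    return np.array([D['x']+c*p[0]-s*p[1],D['y']+s*p[0]+c*p[1],p[2]])
def down(yaw): # tool x down, tool y at angle yaw in world
    y=np.array([np.cos(yaw),np.sin(yaw),0]); x=np.array([0,0,-1.]); return R.from_matrix(np.c_[x,y,np.cross(x,y)])
def plan(targets,n=1):  # (pos,yaw): shift+rotvec in tool frame of current pose
    s=ctrl.sense(); r=rot(s['ee_rot']); p0=s['eef_pos']
    for p,yaw in targets:
        t=down(yaw); print('shift',r.inv().apply(p-p0).round(1),'turn',np.degrees((r.inv()*t).as_rotvec()).round(1)); r=t; p0=np.asarray(p)
E
python3 - <<'E'
from h import *
s=st(); print('tool y yaw',np.arctan2(*rot(s['ee_rot']).as_matrix()[1::-1,1]))
a=D['a']
for th in(.22,):
    b=dock([60-170*np.cos(th),0,75+170*np.sin(th)]); print(b)
for yaw in (a,a+np.pi):
    plan([(b+[0,0,80-19],yaw),(b+[0,0,-21],yaw)])
E
```

```text
t 0.2 pos [ 192.6 -488.2  196.7] F [-0.1 -0.   0.2] g 1.002
axes(cols xyz) [[-0.0, 0.367, -0.93], [0.001, -0.93, -0.367], [-1.0, -0.001, -0.0]] q [-1.42  0.31  1.5   0.    1.33 -0.22]
tool y yaw -1.1949970285205196
[506.22509827   9.19217842 112.09903592]
shift [  23.9 -347.6 -474.3] turn [-73.6  -0.    0. ]
shift [82. -0. -0.] turn [0. 0. 0.]
shift [  23.9 -347.6 -474.3] turn [106.4   0.    0. ]
shift [82.  0.  0.] turn [0. 0. 0.]
```

Request:
carry_out(deltas=[[0.15,0,-35,-48,-7,0,0],[0.15,0,-70,-95,-15,0,0],[0.15,0,-105,-142,-22,0,0],[0.15,0,-140,-190,-30,0,0],[0.15,0,-175,-237,-37,0,0]])

```text
time_s: 0.82
eef_pos: [349.6, -236.9, 197.1]
ee_rot: [0.347, 0.616, 0.347, -0.616]
force: [0.6, -1.3, 0.1]
grip_width: 0.427
```

```bash
python3 - <<'E'
from h import *
s=st()
b=dock([60-170*np.cos(.22),0,112]); plan([(b+[0,0,61],D['a'])])
E
```

```text
t 0.82 pos [ 349.6 -236.9  197.1] F [ 0.6 -1.3  0.1] g 0.427
axes(cols xyz) [[0.0, 0.855, -0.519], [-0.0, -0.519, -0.855], [-1.0, 0.0, 0.0]] q [-0.87  0.08  1.78  0.    1.28 -0.33]
shift [  24.1    6.2 -291.7] turn [-36.4   0.   -0. ]
```

Request:
carry_out(deltas=[[0.15,5,1,-58,-7.3,0,0],[0.15,10,2,-117,-14.6,0,0],[0.15,15,4,-175,-22,0,0],[0.15,20,5,-233,-29,0,0],[0.15,24,6,-292,-36.4,0,0]])

```text
time_s: 1.45
eef_pos: [507.2, 9.1, 172.8]
ee_rot: [0.522, 0.477, 0.522, -0.477]
force: [0.7, -1.2, 0.0]
grip_width: 0.425
```

```bash
python3 - <<'E'
from h import *
s=st()
a=viewer.capture("side")[120:270,215:375,::-1]; b=viewer.capture("top")[80:230,240:400,::-1]
cv2.imwrite("pics/a2.png",cv2.resize(np.vstack([np.clip(a*1.2,0,255),np.clip(b*1.8,0,255)]).astype('uint8'),None,fx=2,fy=2,interpolation=cv2.INTER_CUBIC) if 0 else cv2.resize(np.hstack([np.clip(a*1.2,0,255),np.clip(b*1.8,0,255)]).astype('uint8'),None,fx=2.5,fy=2.5,interpolation=cv2.INTER_CUBIC))
E
```

```text
t 1.45 pos [507.2   9.1 172.8] F [ 0.7 -1.2  0. ] g 0.425
axes(cols xyz) [[0.0, 0.996, 0.09], [-0.0, 0.09, -0.996], [-1.0, 0.0, 0.0]] q [-0.21  0.29  1.59 -0.    1.26 -0.3 ]
```

View pics/a2.png

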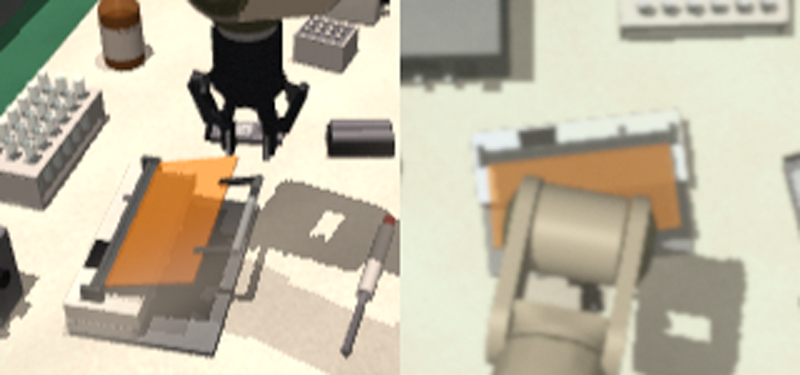

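Request:
carry_out(deltas=[[0.15,25,0,0,0,0,0],[0.15,50,0,0,0,0,0],[0.15,70,0,0,0,0,0],[0.15,82,0,0,0,0,0],[0.3,82,0,0,0,0,0]])

```text
time_s: 2.17
eef_pos: [506.1, 7.1, 90.7]
ee_rot: [0.521, 0.478, 0.521, -0.478]
force: [-0.8, -0.1, -0.3]
grip_width: 0.351
```

Request:
carry_out(deltas=[[1,0,0,0,0,0,0],[1,0,0,0,0,0,0],[1,0,0,0,0,0,0],[1,0,0,0,0,0,0],[1,0,0,0,0,0,0]], newtons=40)

```text
time_s: 2.8
eef_pos: [506.5, 7.3, 91.1]
ee_rot: [0.521, 0.478, 0.521, -0.478]
force: [0.1, -0.8, 0.7]
grip_width: -0.004
```

```bash
python3 - <<'E'
from h import *
crop("side","s3",250,150,110,110,5,1.2)
print((proj("side",ctrl.sense()['eef_pos'])-[250,150])*5)
for th in (0,.1,.2,.3): print(th,[((proj("side",dock([60-170*np.cos(th),y,75+170*np.sin(th)]))-[250,150])*5).round(0).tolist() for y in(-60,0,60)],[((proj("side",dock([60-130*np.cos(th),y,75+130*np.sin(th)]))-[250,150])*5).round(0).tolist() for y in(-118,118)])
E
```

```text
[[325.03939974 297.50325442]]
0 [[[350.0, 257.0]], [[331.0, 319.0]], [[311.0, 386.0]]] [[[310.0, 193.0]], [[223.0, 445.0]]]
0.1 [[[349.0, 237.0]], [[330.0, 299.0]], [[309.0, 366.0]]] [[[309.0, 178.0]], [[221.0, 430.0]]]
0.2 [[[345.0, 217.0]], [[325.0, 279.0]], [[304.0, 345.0]]] [[[306.0, 163.0]], [[217.0, 414.0]]]
0.3 [[[338.0, 197.0]], [[318.0, 258.0]], [[297.0, 325.0]]] [[[301.0, 148.0]], [[210.0, 399.0]]]
```

View pics/s3.png

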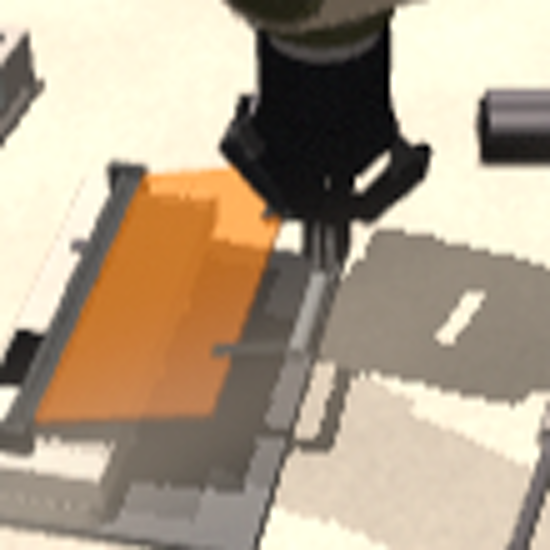

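Request:
carry_out(deltas=[[1,-8,2,0,0,0,0],[1,-16,4,0,0,0,0],[1,-24,6,0,0,0,0],[1,-32,9,0,0,0,0],[1,-40,13,0,0,0,0]])

```text
time_s: 3.48
eef_pos: [519.7, 8.4, 131.6]
ee_rot: [0.521, 0.478, 0.521, -0.478]
force: [0.2, -0.2, 0.0]
grip_width: 0.001
```

```bash
python3 - <<'E'
from h import *
st()
crop("side","s4",250,150,110,110,5,1.2)
E
```

```text
t 3.48 pos [519.7   8.4 131.6] F [ 0.2 -0.2  0. ] g 0.001
axes(cols xyz) [[0.0, 0.996, 0.086], [-0.0, 0.086, -0.996], [-1.0, 0.0, 0.0]] q [-0.21  0.36  1.61  0.    1.17 -0.3 ]
```

View pics/s4.png

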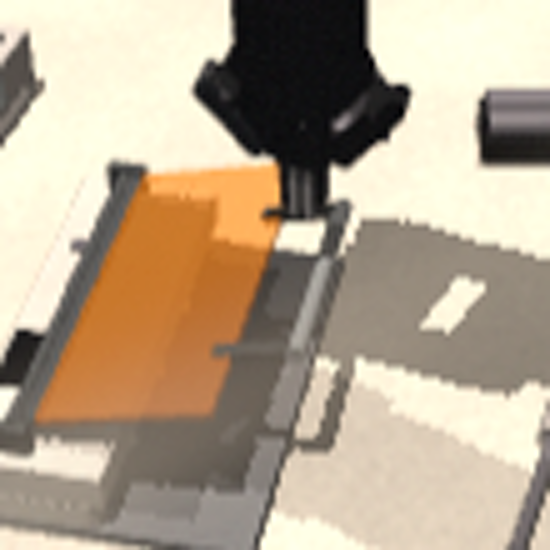

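```bash
python3 - <<'E'
from h import *
p=ctrl.sense()['eef_pos']
print((proj("side",p)-[250,150])*5,(proj("side",p+[0,0,15])-[250,150])*5)
print((proj("side",dock([0,138,0])) -[250,150])*5, [((proj("side",dock(q))-[215,155])*3.3).round(0).tolist() for q in([-90,138,12],[-90,138,0],[-90,-138,12],[0,138,60],[95,138,60],[95,138,0])])
print(proj("side",[507,9,172.8]),proj("side",[489,9,172.8]),proj("side",[525,9,172.8]))
print([[(n,proj(n,p).round(1).tolist())] for n in("top",) for p in (p,)])
E
```

```text
[[301.8559369  244.77003708]] [[301.34982235 226.33048128]]
[[111.03621148 533.87670244]] [[[282.0, 343.0]], [[282.0, 351.0]], [[343.0, 147.0]], [[183.0, 293.0]], [[83.0, 277.0]], [[92.0, 320.0]]]
[[314.3454277  189.89258934]] [[320.10848696 191.01093527]] [[308.6208468  188.78171029]]Traceback (most recent call last):
  File "<stdin>", line 6, in <module>
UnboundLocalError: cannot access local variable 'p' where it is not associated with a value
```

Request:
carry_out(deltas=[[1,-10,-6,0,0,0,0],[0.5,-10,-13,0,0,0,0],[0.15,-10,-13,0,0,0,0],[0.15,-10,-13,0,0,0,0],[0.15,-10,-13,0,0,0,0]])

```text
time_s: 4.15
eef_pos: [506.5, 7.3, 140.8]
ee_rot: [0.521, 0.478, 0.521, -0.478]
force: [0.9, 1.1, -0.6]
grip_width: 0.424
```

Request:
carry_out(deltas=[[0.15,18,0,0,0,0,0],[0.15,36,0,0,0,0,0],[0.15,54,0,0,0,0,0],[0.15,64,0,0,0,0,0],[0.15,70,0,0,0,0,0]])

```text
time_s: 4.78
eef_pos: [506.5, 7.3, 70.7]
ee_rot: [0.521, 0.478, 0.521, -0.478]
force: [0.7, -0.6, 0.6]
grip_width: 0.426
```

Request:
carry_out(deltas=[[1,0,0,0,0,0,0],[1,0,0,0,0,0,0],[1,0,0,0,0,0,0],[1,0,0,0,0,0,0],[1,0,0,0,0,0,0]])

```text
time_s: 5.4
eef_pos: [510.1, 7.5, 72.2]
ee_rot: [0.523, 0.48, 0.519, -0.476]
force: [16.3, 4.2, -7.5]
grip_width: 0.122
```

Request:
carry_out(deltas=[[1,-1,4,0,0,0,0],[1,-9,5.5,0,0,0,0],[1,-17,8,0,0,0,0],[1,-25,10.5,0,0,0,0],[1,-33,13.5,0,0,0,0]])

```text
time_s: 6.02
eef_pos: [521.6, 8.6, 104.9]
ee_rot: [0.522, 0.479, 0.52, -0.477]
force: [13.8, 1.8, -11.6]
grip_width: 0.119
```

```bash
python3 - <<'E'
from h import *
st()
crop("side","s5",250,150,110,110,5,1.2)
E
```

```text
t 6.03 pos [521.6   8.6 104.9] F [ 13.8   1.8 -11.6] g 0.119
axes(cols xyz) [[0.004, 0.996, 0.086], [0.0, 0.086, -0.996], [-1.0, 0.004, 0.0]] q [-0.21  0.39  1.64  0.    1.1  -0.3 ]
```

View pics/s5.png

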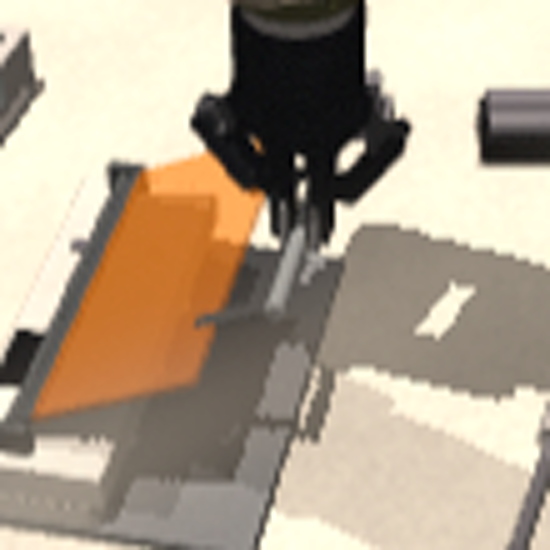

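Request:
carry_out(deltas=[[1,2,3,0,0,0,0],[1,-13,11,0,0,0,0],[1,-27,21,0,0,0,0],[1,-40,32,0,0,0,0],[1,-52,44,0,0,0,0]])

```text
time_s: 6.7
eef_pos: [560.3, 12.3, 157.9]
ee_rot: [0.519, 0.476, 0.523, -0.48]
force: [-19.4, -1.3, 15.4]
grip_width: 0.122
```

Request:
carry_out(deltas=[[1,-8,4,0,0,0,0],[1,-15,13,0,0,0,0],[1,-22,23,0,0,0,0],[1,-28,34,0,0,0,0],[1,-33,46,0,0,0,0]])

```text
time_s: 7.32
eef_pos: [608.7, 16.8, 190.4]
ee_rot: [0.52, 0.477, 0.522, -0.478]
force: [-8.1, 1.9, 5.6]
grip_width: 0.12
```

Request:
carry_out(deltas=[[1,-9,19,0,0,0,0],[1,-12.5,36,0,0,0,0],[1,-14.5,53,0,0,0,0],[1,-15,70,0,0,0,0],[1,-14,88,0,0,0,0]])

```text
time_s: 7.95
eef_pos: [697.3, 25.1, 204.8]
ee_rot: [0.521, 0.478, 0.522, -0.477]
force: [-1.7, 4.7, 10.1]
grip_width: 0.117
```

Request:
carry_out(deltas=[[0.3,0,0,0,0,0,0],[0.1,0,0,0,0,0,0],[0.1,0,0,0,0,0,0],[0.1,-30,0,0,0,0,0],[0.1,-60,0,0,0,0,0]])

```text
time_s: 8.57
eef_pos: [696.8, 23.6, 264.1]
ee_rot: [0.521, 0.478, 0.521, -0.478]
force: [-0.4, -0.2, 0.1]
grip_width: 0.45
```

Request:
carry_out(deltas=[[0.1,-10,-40,0,0,0,0],[0.1,-10,-100,0,0,0,0],[0.1,-10,-160,0,0,0,0],[0.1,-10,-220,0,0,0,0],[0.1,-10,-280,0,0,0,0]])

```text
time_s: 9.2
eef_pos: [415.9, -0.3, 273.1]
ee_rot: [0.521, 0.478, 0.521, -0.478]
force: [0.1, -1.1, 1.0]
grip_width: 0.451
```

```bash
python3 - <<'E'
from h import *
st()
a=viewer.capture("side")[150:310,220:340,::-1]; b=viewer.capture("top")[100:260,200:440,::-1]
s=2.2
cv2.imwrite("pics/b1.png",cv2.resize(np.hstack([np.clip(a*1.2,0,255),np.clip(b*1.8,0,255)]).astype('uint8'),None,fx=s,fy=s,interpolation=cv2.INTER_CUBIC))
E
```

```text
t 9.2 pos [ 4.159e+02 -3.000e-01  2.731e+02] F [ 0.1 -1.1  1. ] g 0.451
axes(cols xyz) [[0.001, 0.996, 0.086], [-0.0, 0.086, -0.996], [-1.0, 0.001, 0.001]] q [-0.28  0.02  1.65 -0.    1.47 -0.37]
```

View pics/b1.png

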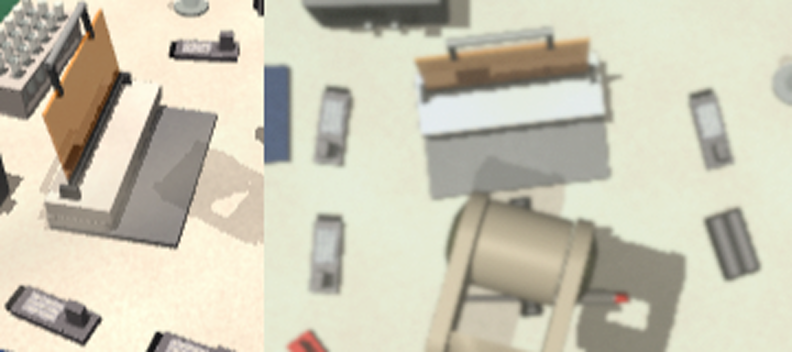

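```bash
cat >> h.py <<'E'
def cass(win,thr=0.72,verbose=True): # win u0,v0,w,h in top image: body rectangle -> centre, yaw (nose assumed +x side)
    im=viewer.capture("top").astype(float); u,v,w,h=win; c=im[v:v+h,u:u+w]
    bg=np.median(c.reshape(-1,3),0); m=cv2.resize((c/bg).mean(2),None,fx=6,fy=6,interpolation=cv2.INTER_CUBIC)
    mask=(m<thr).astype('uint8')
    mask=cv2.morphologyEx(mask,cv2.MORPH_CLOSE,np.ones((40,40),np.uint8))
    k,_=cv2.findContours(mask,cv2.RETR_EXTERNAL,cv2.CHAIN_APPROX_NONE); k=max(k,key=cv2.contourArea)
    b=cv2.boxPoints(cv2.minAreaRect(k)); b=(b+.5)/6-.5+[u,v]
    P=np.array([unproj("top",*q,10) for q in b]); 
    e=[P[1]-P[0],P[2]-P[1]]; L=[np.linalg.norm(q) for q in e]; d=e[int(L[1]>L[0])]; d=d if d[0]>0 else -d
    # block: top darkest patch
    print('centre',P.mean(0)[:2].round(1),'L,W',np.round(sorted(L)[::-1],1),'yaw',np.arctan2(d[1],d[0]).round(3))
    return P.mean(0),np.arctan2(d[1],d[0])
E
python3 - <<'E'
from h import *
for w in ((212,130,40,55),(210,188,40,55),(385,130,40,55)):
    for t in (.65,.75): cass(w,t)
# manual from t1
for n,c,bl in (('A',[(112,131),(147,136),(135,250),(94,245)],(118,224)),('B',[(97,325),(135,328),(131,443),(86,440)],(108,422)),('C',[(660,145),(693,137),(725,247),(690,255)],(708,230))):
    P=np.array([unproj("top",195+u/3.33,100+v/3.33,12) for u,v in c]); f=(P[0]+P[1])/2;b=(P[2]+P[3])/2
    q=unproj("top",195+bl[0]/3.33,100+bl[1]/3.33,48)
    print(n,((f+b)/2).round(1)[:2],np.linalg.norm(f-b).round(1),np.arctan2(*(f-b)[1::-1]).round(3),'block',q[:2].round(1))
    print('   block pred', ((f+b)/2-40*(f-b)/np.linalg.norm(f-b)).round(1)[:2])
E
```

```text
centre [627.7 293.1] L,W [117.4  40.5] yaw -0.088
centre [627.5 295.8] L,W [120.5  46. ] yaw -0.147
centre [433.1 303.3] L,W [115.7  37.7] yaw 0.02
centre [432.2 307.5] L,W [118.3  45.6] yaw -0.096
centre [ 571.  -286.3] L,W [38.6 36.4] yaw 0.302
centre [ 608.6 -277.4] L,W [121.4  42.7] yaw 0.235
A [625.8 296.7] 116.7 -0.143 block [586.7 293.2]
   block pred [586.2 302.4]
B [430.6 309. ] 115.5 -0.078 block [392.4 305.4]
   block pred [390.7 312.1]
C [ 606.4 -278.1] 115.6 0.242 block [ 566.9 -286.5]
   block pred [ 567.5 -287.7]
```

```bash
python3 - <<'E'
from h import *
for n,u,v in(('A',130,440),('B',357,513),('C',356,36)): print(n,unproj("side",215+u/3.3,155+v/3.3,48)[:2].round(1))
ims=viewer.capture("side"); imt=viewer.capture("top")
up=lambda a,s,g:cv2.resize(np.clip(a[:,:,::-1]*g,0,255).astype('uint8'),None,fx=s,fy=s,interpolation=cv2.INTER_CUBIC)
T=np.hstack([up(imt[130:180,212:252],6,1.8),up(imt[190:240,210:250],6,1.8),up(imt[135:185,385:425],6,1.8)])
S=np.hstack([up(ims[275:310,220:268],5,1.2),up(ims[295:330,284:332],5,1.2),up(ims[160:195,292:340],5,1.2)])
cv2.imwrite("pics/c1.png",np.vstack([T,S])); print(T.shape,S.shape)
E
```

```text
A [584.7 308.1]
B [387.1 320. ]
C [ 564.1 -274.4]
(300, 720, 3) (175, 720, 3)
```

View pics/c1.png

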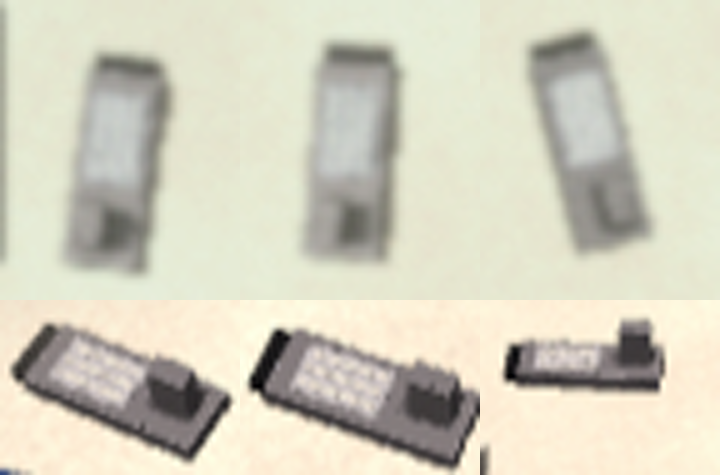

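```bash
python3 - <<'E'
from h import *
f=lambda u,s,o: o+(u+.5)/s-.5
for n,t,s in (('A',(f(94,6,212),f(223,6,130)),(f(172,5,220),f(74,5,275))),('B',(f(85,6,210),f(223,6,190)),(f(197,5,284),f(78,5,295))),('C',(f(139,6,385),f(206,6,135)),(f(155,5,292),f(28,5,160)))):
    print(n,unproj("top",*t,48)[:2].round(1),unproj("side",*s,48)[:2].round(1))
c1=unproj("top",f(128,6,212),f(65,6,130),14); c2=unproj("top",f(108,6,212),f(265,6,130),14); print('A ax',np.arctan2(*(c1-c2)[1::-1]))
E
```

```text
A [588.7 303.6] [584.3 311.6]
B [392.6 317.4] [387.8 319.4]
C [ 567.4 -287. ] [ 566.4 -278.4]
A ax -0.1118592841739396
```

```bash
python3 - <<'E'
from h import *
plan([([391,314,200],1.49),([391,314,100],1.49)])
E
```

```text
shift [  72.8   -0.6 -315.5] turn [-80.4  -0.    0. ]
shift [100.   0.  -0.] turn [0. 0. 0.]
```

Request:
carry_out(deltas=[[0,10,0,-60,-10,0,0],[0,25,0,-120,-20,0,0],[0,40,0,-180,-30,0,0],[0,55,0,-240,-40,0,0],[0,73,-0.6,-300,-50,0,0]])

```text
time_s: 10.32
eef_pos: [391.8, 300.8, 199.4]
ee_rot: [0.675, 0.211, 0.675, -0.211]
force: [0.3, 0.3, 0.4]
grip_width: 0.5
```

```bash
python3 - <<'E'
from h import *
st();plan([([391,314,100],1.49),([391,314,30],1.49)])
E
```

```text
t 10.32 pos [391.8 300.8 199.4] F [0.3 0.3 0.4] g 0.5
axes(cols xyz) [[0.0, 0.57, 0.822], [0.0, 0.822, -0.57], [-1.0, 0.0, 0.0]] q [ 0.42  0.24  1.58 -0.    1.31 -0.55]
shift [99.4 10.4 -8.3] turn [-30.1   0.   -0. ]
shift [70.  0. -0.] turn [0. 0. 0.]
```

Request:
carry_out(deltas=[[0,40,4,-3,-10,0,0],[0,80,10,-8,-20,0,0],[0,110,10,-8,-30,0,0],[0,135,10,-8,-30,0,0],[0,148,10,-8,-30,0,0]])

```text
time_s: 10.95
eef_pos: [390.8, 311.2, 50.6]
ee_rot: [0.706, 0.031, 0.707, -0.032]
force: [0.5, -0.3, 0.7]
grip_width: 0.495
```

```bash
python3 - <<'E'
from h import *
st()
crop("side","d1",260,250,110,90,6,1.2)
E
```

```text
t 10.95 pos [390.8 311.2  50.6] F [ 0.5 -0.3  0.7] g 0.495
axes(cols xyz) [[-0.002, 0.088, 0.996], [-0.001, 0.996, -0.088], [-1.0, -0.001, -0.002]] q [ 0.44  0.43  1.75  0.    0.96 -1.04]
```

View pics/d1.png

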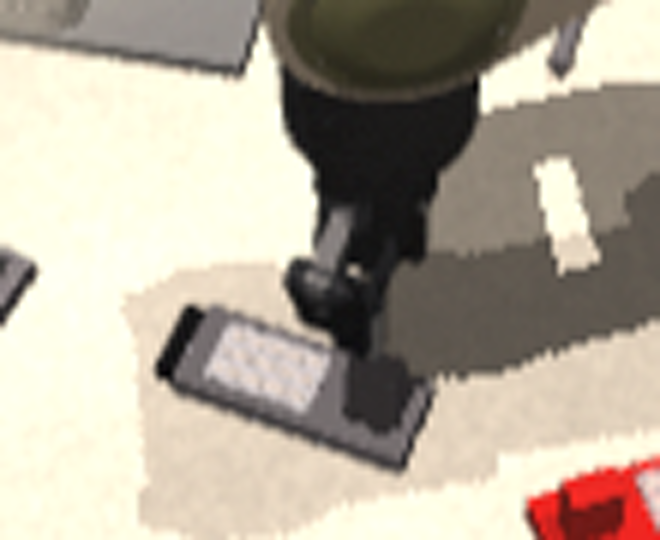

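```bash
python3 - <<'E'
from h import *
for p in ([391,332,50],[391,332,70],[391,332,90],[391,316,48],[391,311,50],[380,316,48],[402,316,48]): print(p,((proj("side",p)-[260,250])*6).round(0).tolist())
E
```

```text
[391, 332, 50] [[362.0, 382.0]]
[391, 332, 70] [[362.0, 356.0]]
[391, 332, 90] [[362.0, 329.0]]
[391, 316, 48] [[373.0, 353.0]]
[391, 311, 50] [[376.0, 340.0]]
[380, 316, 48] [[398.0, 359.0]]
[402, 316, 48] [[349.0, 346.0]]
```

Request:
carry_out(deltas=[[0,5,5,-2,0,0,0],[0,15,5,-2,0,0,0],[0,22,5,-2,0,0,0],[0,26,5,-2,0,0,0],[0,30,5,-2,0,0,0]])

```text
time_s: 11.62
eef_pos: [389.7, 316.4, 21.9]
ee_rot: [0.706, 0.031, 0.706, -0.031]
force: [-0.3, 0.2, 0.3]
grip_width: 0.496
```

Request:
carry_out(deltas=[[0,4,0,0,0,0,0],[0,8,0,0,0,0,0],[0,11,0,0,0,0,0],[0,14,0,0,0,0,0],[0,16,0,0,0,0,0]])

```text
time_s: 12.25
eef_pos: [389.5, 316.3, 5.8]
ee_rot: [0.706, 0.031, 0.706, -0.031]
force: [-0.5, 1.3, -0.7]
grip_width: 0.498
```

Request:
carry_out(deltas=[[0.5,0,0,0,0,0,0],[1,0,0,0,0,0,0],[1,0,0,0,0,0,0],[1,0,0,0,0,0,0],[1,0,0,0,0,0,0]], newtons=40)

```text
time_s: 12.88
eef_pos: [389.6, 316.4, 6.1]
ee_rot: [0.706, 0.031, 0.706, -0.031]
force: [-1.1, 1.3, 1.8]
grip_width: 0.144
```

Request:
carry_out(deltas=[[1,-3,0,0,0,0,0],[1,-10,0,0,0,0,0],[1,-25,0,0,0,0,0],[1,-40,0,0,0,0,0],[1,-50,0,0,0,0,0]], newtons=60)

```text
time_s: 13.5
eef_pos: [389.9, 316.5, 57.5]
ee_rot: [0.707, 0.031, 0.706, -0.031]
force: [-0.4, 0.3, -1.3]
grip_width: 0.135
```

```bash
python3 - <<'E'
from h import *
st()
up=lambda a,s,g:cv2.resize(np.clip(a[:,:,::-1]*g,0,255).astype('uint8'),None,fx=s,fy=s,interpolation=cv2.INTER_CUBIC)
t=up(viewer.capture("top")[110:200,260:366],5,1.5); s=up(viewer.capture("side")[250:340,260:314],5,1.2)
cv2.imwrite("pics/e1.png",np.hstack([t,s])); print(t.shape,s.shape)
E
```

```text
t 13.5 pos [389.9 316.5  57.5] F [-0.4  0.3 -1.3] g 0.135
axes(cols xyz) [[0.001, 0.088, 0.996], [0.001, 0.996, -0.088], [-1.0, 0.001, 0.001]] q [ 0.45  0.42  1.74 -0.    0.98 -1.03]
(450, 530, 3) (450, 270, 3)
```

View pics/e1.png

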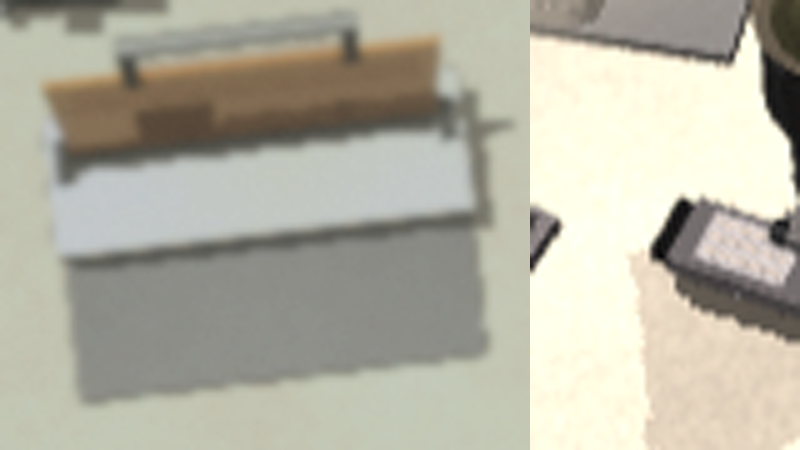

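```bash
python3 - <<'E'
from h import *
from scipy.optimize import least_squares
f=lambda a:[260+(a[0]+.5)/5-.5,110+(a[1]+.5)/5-.5]
pts=np.array([[-90,138,12],[-90,-138,12],[0,138,60],[0,-138,60]],float)
obs=np.array([f((82,403)),f((487,354)),f((57,259)),f((474,214))])
def w(p,x):
    c,s=np.cos(p[2]),np.sin(p[2]); return np.c_[p[0]+c*x[:,0]-s*x[:,1],p[1]+s*x[:,0]+c*x[:,1],x[:,2]]
r=least_squares(lambda p:(proj("top",w(p,pts))-obs).ravel(),[610,18,.09]); print(r.x,r.fun.round(2))
D.update(x=r.x[0],y=r.x[1],a=r.x[2]); print('hinge',dock([60,0,0]))
E
```

```text
[6.13120256e+02 2.21317825e+01 9.15381938e-02] [-0.55  0.01  0.31  0.36 -0.37  0.18  0.6  -0.55]
hinge [672.8690547   27.61640718   0.        ]
```

```bash
sed -i "s/^D=.*/D=dict(x=613.,y=21.,a=0.091)/" h.py; python3 - <<'E'
from h import *
p=dock([-125,32,50]); print(p); plan([(p,1.662)])
E
```

```text
[485.60922282  41.5082883   50.        ]
shift [   7.3 -265.7  119.3] turn [-10.3   0.1  -0.1]
```

Request:
carry_out(deltas=[[1,0,-37,17,-1.5,0,0],[1,0,-88,39,-3.5,0,0],[1,2,-141,63,-5.5,0,0],[1,5,-196,88,-7.6,0,0],[1,7,-234,105,-9,0,0]])

```text
time_s: 14.22
eef_pos: [473.8, 71.7, 48.7]
ee_rot: [0.707, -0.024, 0.707, 0.024]
force: [1.1, 1.0, -0.8]
grip_width: 0.142
```

```bash
python3 - <<'E'
from h import *
st();plan([(dock([-125,32,20]),1.662)])
E
```

```text
t 14.22 pos [473.8  71.7  48.7] F [ 1.1  1.  -0.8] g 0.142
axes(cols xyz) [[-0.0, -0.068, 0.998], [-0.0, 0.998, 0.068], [-1.0, -0.0, -0.0]] q [-0.09  0.4   1.81 -0.    0.93 -1.73]
shift [ 28.7 -30.9   9.7] turn [-1.3 -0.   0. ]
```

Request:
carry_out(deltas=[[1,0,-16,5,-1.3,0,0],[1,0,-31,10,-1.3,0,0],[1,14,-31,10,-1.3,0,0],[1,24,-31,10,-1.3,0,0],[1,29,-31,10,-1.3,0,0]])

```text
time_s: 14.85
eef_pos: [484.8, 44.5, 18.9]
ee_rot: [0.706, -0.032, 0.707, 0.033]
force: [-0.1, 0.5, -1.1]
grip_width: 0.14
```

Request:
carry_out(deltas=[[1,0,0,6,0,0,0],[1,0,0,12,0,0,0],[1,0,0,18,0,0,0],[1,0,0,24,0,0,0],[1,0,0,30,0,0,0]])

```text
time_s: 15.48
eef_pos: [515.9, 46.5, 20.1]
ee_rot: [0.706, -0.032, 0.706, 0.032]
force: [0.1, -1.4, -1.9]
grip_width: 0.139
```

```bash
python3 - <<'E'
from h import *
st()
up=lambda a,s,g:cv2.resize(np.clip(a[:,:,::-1]*g,0,255).astype('uint8'),None,fx=s,fy=s,interpolation=cv2.INTER_CUBIC)
t=up(viewer.capture("top")[110:200,260:366],4,1.5); s=up(viewer.capture("side")[170:260,240:330],4,1.2)
cv2.imwrite("pics/f1.png",np.hstack([t,s])); print(t.shape,s.shape)
E
```

```text
t 15.47 pos [515.9  46.5  20.1] F [ 0.1 -1.4 -1.9] g 0.139
axes(cols xyz) [[0.0, -0.091, 0.996], [-0.0, 0.996, 0.091], [-1.0, -0.0, 0.0]] q [-0.14  0.51  1.72  0.    0.91 -1.8 ]
(360, 424, 3) (360, 360, 3)
```

View pics/f1.png

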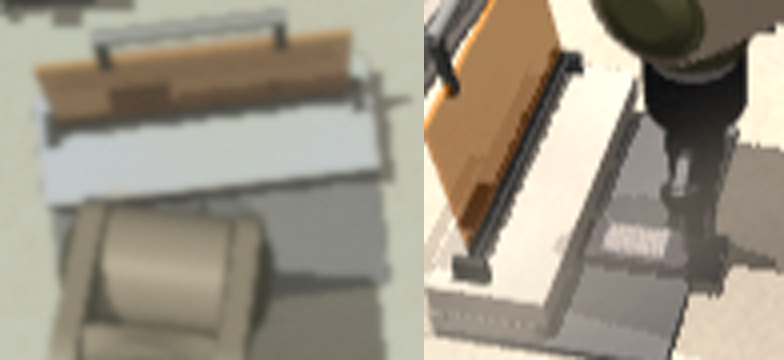

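Request:
carry_out(deltas=[[1,0,-1,5,0,0,0],[1,0,-1,10,0,0,0],[1,0,-1,15,0,0,0],[1,0,-1,20,0,0,0],[1,0,-1,24,0,0,0]])

```text
time_s: 16.2
eef_pos: [539.8, 47.7, 20.0]
ee_rot: [0.706, -0.032, 0.706, 0.032]
force: [0.3, 0.1, -1.4]
grip_width: 0.14
```

```bash
python3 -c "
from h import *; st()"
```

```text
t 16.2 pos [539.8  47.7  20. ] F [ 0.3  0.1 -1.4] g 0.14
axes(cols xyz) [[0.0, -0.091, 0.996], [-0.0, 0.996, 0.091], [-1.0, -0.0, 0.0]] q [-0.13  0.55  1.65 -0.    0.94 -1.79]
```

Request:
carry_out(deltas=[[1,0,0,2,0,0,0],[1,0,0,4,0,0,0],[1,0,0,6,0,0,0],[1,0,0,8,0,0,0],[1,0,0,9,0,0,0]])

```text
time_s: 16.82
eef_pos: [548.5, 48.5, 20.1]
ee_rot: [0.706, -0.032, 0.706, 0.032]
force: [0.2, 0.2, -0.2]
grip_width: 0.139
```

Request:
carry_out(deltas=[[1,0,0,1,0,0,0],[1,0,0,2,0,0,0],[1,0,0,3,0,0,0],[1,0,0,4,0,0,0],[1,0,0,5,0,0,0]])

```text
time_s: 17.45
eef_pos: [553.4, 49.0, 20.1]
ee_rot: [0.706, -0.032, 0.706, 0.032]
force: [-1.0, -0.8, -0.7]
grip_width: 0.14
```

Request:
carry_out(deltas=[[1,0,0,1,0,0,0],[1,0,0,2,0,0,0],[1,0,0,3,0,0,0],[1,0,0,4,0,0,0],[1,0,0,4,0,0,0]])

```text
time_s: 18.08
eef_pos: [557.4, 49.3, 20.0]
ee_rot: [0.706, -0.032, 0.706, 0.032]
force: [-0.8, -0.4, -0.6]
grip_width: 0.138
```

Request:
carry_out(deltas=[[1,0,0,1,0,0,0],[1,0,0,2,0,0,0],[1,0,0,3,0,0,0],[1,0,0,3,0,0,0],[1,0,0,3,0,0,0]])

```text
time_s: 18.7
eef_pos: [560.3, 49.6, 20.0]
ee_rot: [0.706, -0.032, 0.706, 0.032]
force: [-0.1, -0.7, -1.0]
grip_width: 0.139
```

Request:
carry_out(deltas=[[1,0,0,1,0,0,0],[1,0,0,2,0,0,0],[1,0,0,3,0,0,0],[1,0,0,3,0,0,0],[1,0,0,3,0,0,0]])

```text
time_s: 19.32
eef_pos: [563.3, 49.9, 20.0]
ee_rot: [0.706, -0.032, 0.706, 0.032]
force: [-0.7, 0.4, -1.6]
grip_width: 0.139
```

Request:
carry_out(deltas=[[1,0,0,1,0,0,0],[1,0,0,2,0,0,0],[1,0,0,3,0,0,0],[1,0,0,3,0,0,0],[1,0,0,3,0,0,0]])

```text
time_s: 19.95
eef_pos: [566.1, 50.1, 20.0]
ee_rot: [0.706, -0.032, 0.707, 0.032]
force: [-1.8, -0.8, 0.6]
grip_width: 0.14
```

Request:
carry_out(deltas=[[1,0,0,0.7,0,0,0],[1,0,0,1.4,0,0,0],[1,0,0,2,0,0,0],[1,0,0,2,0,0,0],[1,0,0,2,0,0,0]])

```text
time_s: 20.58
eef_pos: [565.8, 50.2, 19.6]
ee_rot: [0.704, -0.032, 0.709, 0.032]
force: [-14.4, -2.3, 6.6]
grip_width: 0.142
```

Request:
carry_out(deltas=[[1,0.7,0,0,0,0,0],[1,1.4,0,0,0,0,0],[0.6,1.4,0,0,0,0,0],[0.2,1.4,0,0,0,0,0],[0,1.4,0,0,0,0,0]])

```text
time_s: 21.2
eef_pos: [568.7, 50.3, 18.8]
ee_rot: [0.707, -0.032, 0.706, 0.032]
force: [0.1, 0.1, -0.6]
grip_width: 0.504
```

```bash
python3 - <<'E'
from h import *
st(); s=ctrl.sense()
E
```

```text
t 21.2 pos [568.7  50.3  18.8] F [ 0.1  0.1 -0.6] g 0.504
axes(cols xyz) [[0.001, -0.091, 0.996], [-0.0, 0.996, 0.091], [-1.0, -0.0, 0.001]] q [-0.12  0.61  1.55  0.    0.98 -1.78]
```

Request:
carry_out(deltas=[[0,-15,0,0,0,0,0],[0,-40,0,0,0,0,0],[0,-70,0,0,0,0,0],[0,-100,0,0,0,0,0],[0,-120,0,0,0,0,0]])

```text
time_s: 21.82
eef_pos: [568.9, 50.3, 141.4]
ee_rot: [0.707, -0.032, 0.705, 0.032]
force: [0.2, -0.3, -0.4]
grip_width: 0.502
```

```bash
python3 - <<'E'
from h import *
st()
for w in ((212,130,40,55),(385,130,40,55)): cass(w,.75)
plan([([587,303.5,140],1.5708-.135),([587,303.5,50],1.5708-.135)])
E
```

```text
t 21.82 pos [568.9  50.3 141.4] F [ 0.2 -0.3 -0.4] g 0.502
axes(cols xyz) [[0.003, -0.091, 0.996], [-0.0, 0.996, 0.091], [-1.0, -0.001, 0.003]] q [-0.12  0.46  1.44  0.    1.24 -1.78]
centre [627.5 296. ] L,W [120.5  46.1] yaw -0.15
centre [ 608.5 -277.3] L,W [121.4  42.5] yaw 0.236
shift [  1.7 250.6  40.5] turn [13.   0.3  0. ]
shift [90.  0.  0.] turn [0. 0. 0.]
```

Request:
carry_out(deltas=[[0,0,50,8,2.6,0,0],[0,0,105,17,5.2,0,0],[0,0,160,26,8,0,0],[0,0,215,35,11,0,0],[0,2,250.6,40.5,13,0,0]])

```text
time_s: 22.55
eef_pos: [585.3, 306.0, 136.0]
ee_rot: [0.705, 0.048, 0.706, -0.048]
force: [0.4, -0.8, 0.2]
grip_width: 0.498
```

Request:
carry_out(deltas=[[0,40,0,0,0,0,0],[0,75,0,0,0,0,0],[0,100,0,0,0,0,0],[0,110,0,0,0,0,0],[0,113,0,0,0,0,0]])

```text
time_s: 23.18
eef_pos: [585.9, 303.6, 23.6]
ee_rot: [0.705, 0.048, 0.706, -0.048]
force: [0.3, 1.1, 0.3]
grip_width: 0.503
```

```bash
python3 - <<'E'
from h import *
s=st(); r=rot(s['ee_rot'])
# side-view expected positions of finger tips in a 6x crop at (215,255)
for o in(-21,21): print(((proj("side",s['eef_pos']+r.apply([-23,o,0]))-[205,255])*6).round(0))
crop("side","g1",205,255,110,80,6,1.2)
E
```

```text
t 23.18 pos [585.9 303.6  23.6] F [0.3 1.1 0.3] g 0.503
axes(cols xyz) [[-0.0, 0.135, 0.991], [0.0, 0.991, -0.135], [-1.0, -0.0, -0.0]] q [ 0.3   0.77  1.24  0.    1.14 -1.13]
[[323. 158.]]
[[273. 229.]]
```

View pics/g1.png

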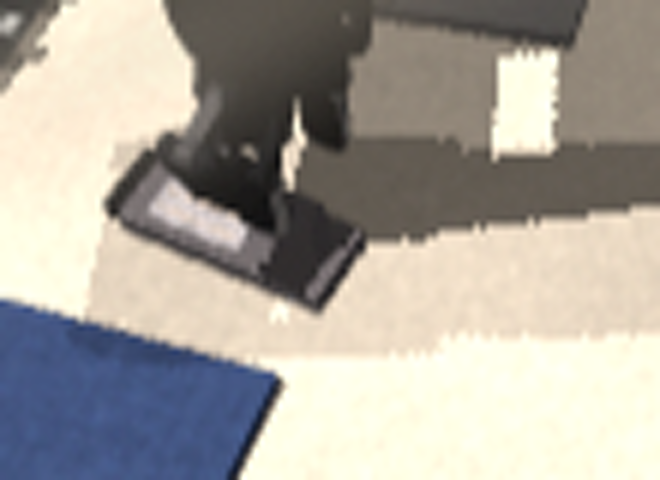

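Request:
carry_out(deltas=[[0,0,4,0,0,0,0],[0,5,4,0,0,0,0],[0,10,4,0,0,0,0],[0,14,4,0,0,0,0],[0,17.5,4,0,0,0,0]])

```text
time_s: 23.85
eef_pos: [586.3, 307.5, 5.8]
ee_rot: [0.705, 0.048, 0.706, -0.048]
force: [0.1, 0.5, -0.7]
grip_width: 0.503
```

Request:
carry_out(deltas=[[0.5,0,0,0,0,0,0],[1,0,0,0,0,0,0],[1,0,0,0,0,0,0],[1,0,0,0,0,0,0],[1,0,0,0,0,0,0]], newtons=60)

```text
time_s: 24.48
eef_pos: [586.4, 307.6, 6.3]
ee_rot: [0.706, 0.048, 0.705, -0.048]
force: [-0.8, 1.6, 1.3]
grip_width: 0.14
```

Request:
carry_out(deltas=[[1,-3,0,0,0,0,0],[1,-15,0,0,0,0,0],[1,-35,0,-20,0,0,0],[1,-55,0,-50,0,0,0],[1,-64,0,-80,0,0,0]])

```text
time_s: 25.1
eef_pos: [506.8, 318.6, 72.1]
ee_rot: [0.706, 0.048, 0.705, -0.048]
force: [0.0, 0.5, -1.7]
grip_width: 0.137
```

```bash
python3 - <<'E'
from h import *
st(); plan([(dock([-125,96,50]),1.662),(dock([-125,96,20]),1.662)])
E
```

```text
t 25.1 pos [506.8 318.6  72.1] F [ 0.   0.5 -1.7] g 0.137
axes(cols xyz) [[0.002, 0.135, 0.991], [0.001, 0.991, -0.135], [-1.0, 0.001, 0.002]] q [ 0.37  0.59  1.42  0.    1.13 -1.07]
shift [  21.8 -215.1    2. ] turn [-13.    0.1  -0.1]
shift [30.  0.  0.] turn [0. 0. 0.]
```

Request:
carry_out(deltas=[[1,0,-40,0,-2.5,0,0],[1,2,-90,1,-5.5,0,0],[1,10,-140,2,-9,0,0],[1,18,-190,2,-12,0,0],[1,22,-215,2,-13,0,0]])

```text
time_s: 25.72
eef_pos: [479.8, 103.0, 48.7]
ee_rot: [0.707, -0.032, 0.706, 0.032]
force: [0.3, -0.6, -1.5]
grip_width: 0.137
```

```bash
python3 - <<'E'
from h import *
st(); plan([(dock([-125,96,20]),1.662)])
E
```

```text
t 25.73 pos [479.8 103.   48.7] F [ 0.3 -0.6 -1.5] g 0.137
axes(cols xyz) [[0.0, -0.09, 0.996], [-0.0, 0.996, 0.09], [-1.0, -0.0, 0.0]] q [-0.03  0.42  1.78 -0.    0.94 -1.69]
shift [28.7  2.2  0.2] turn [-0.  0.  0.]
```

Request:
carry_out(deltas=[[1,10,3,0,0,0,0],[1,20,3,0,0,0,0],[1,26,3,0,0,0,0],[1,28.7,3,0,0,0,0],[1,28.7,3,0,0,0,0]])

```text
time_s: 26.35
eef_pos: [479.7, 108.3, 19.4]
ee_rot: [0.706, -0.032, 0.706, 0.032]
force: [0.4, 0.3, -1.3]
grip_width: 0.138
```

Request:
carry_out(deltas=[[1,0,0,6,0,0,0],[1,0,0,12,0,0,0],[1,0,0,18,0,0,0],[1,0,0,24,0,0,0],[1,0,0,30,0,0,0]])

```text
time_s: 26.98
eef_pos: [510.0, 110.8, 19.4]
ee_rot: [0.706, -0.032, 0.706, 0.032]
force: [0.4, 0.6, -0.8]
grip_width: 0.134
```

Request:
carry_out(deltas=[[1,0,0,6,0,0,0],[1,0,0,12,0,0,0],[1,0,0,18,0,0,0],[1,0,0,23,0,0,0],[1,0,0,26,0,0,0]])

```text
time_s: 27.6
eef_pos: [535.8, 113.2, 19.4]
ee_rot: [0.706, -0.032, 0.706, 0.032]
force: [0.9, 0.1, -1.2]
grip_width: 0.137
```

```bash
python3 - <<'E'
from h import *
s=st(); c,a=np.cos(.091),np.sin(.091); d=s['eef_pos']-[613,21,0]; print('dock',d[0]*c+d[1]*a,-d[0]*a+d[1]*c)
E
```

```text
t 27.6 pos [535.8 113.2  19.4] F [ 0.9  0.1 -1.2] g 0.137
axes(cols xyz) [[-0.0, -0.091, 0.996], [-0.0, 0.996, 0.091], [-1.0, -0.0, -0.0]] q [-0.01  0.56  1.63 -0.    0.95 -1.67]
dock -68.54393623918486 98.79740947140606
```

Request:
carry_out(deltas=[[1,0,-1,3,0,0,0],[1,0,-1,6,0,0,0],[1,0,-1,9,0,0,0],[1,0,-1,12,0,0,0],[1,0,-1,13,0,0,0]])

```text
time_s: 28.22
eef_pos: [548.7, 113.3, 19.4]
ee_rot: [0.706, -0.032, 0.706, 0.032]
force: [0.5, -0.1, -1.5]
grip_width: 0.139
```

Request:
carry_out(deltas=[[1,0,0,1,0,0,0],[1,0,0,2,0,0,0],[1,0,0,3,0,0,0],[1,0,0,4,0,0,0],[1,0,0,4,0,0,0]])

```text
time_s: 28.85
eef_pos: [552.6, 113.7, 19.4]
ee_rot: [0.706, -0.032, 0.706, 0.032]
force: [0.1, 0.5, -0.5]
grip_width: 0.136
```

Request:
carry_out(deltas=[[1,0,0,1,0,0,0],[1,0,0,2,0,0,0],[1,0,0,3,0,0,0],[1,0,0,3,0,0,0],[1,0,0,3,0,0,0]])

```text
time_s: 29.48
eef_pos: [555.5, 114.0, 19.4]
ee_rot: [0.706, -0.032, 0.706, 0.032]
force: [-0.2, 0.7, -1.8]
grip_width: 0.139
```

Request:
carry_out(deltas=[[1,0,0,0.7,0,0,0],[1,0,0,1.4,0,0,0],[1,0,0,2,0,0,0],[1,0,0,2.5,0,0,0],[1,0,0,2.5,0,0,0]])

```text
time_s: 30.1
eef_pos: [558.0, 114.2, 19.4]
ee_rot: [0.706, -0.032, 0.706, 0.032]
force: [0.1, -0.5, -0.8]
grip_width: 0.136
```

Request:
carry_out(deltas=[[1,0,0,0.7,0,0,0],[1,0,0,1.4,0,0,0],[1,0,0,2,0,0,0],[1,0,0,2,0,0,0],[1,0,0,2,0,0,0]])

```text
time_s: 30.72
eef_pos: [559.8, 114.3, 19.4]
ee_rot: [0.706, -0.032, 0.707, 0.032]
force: [-1.2, -1.3, -0.7]
grip_width: 0.141
```

Request:
carry_out(deltas=[[1,0,0,0.7,0,0,0],[1,0,0,1.4,0,0,0],[1,0,0,2,0,0,0],[1,0,0,2,0,0,0],[1,0,0,2,0,0,0]])

```text
time_s: 31.35
eef_pos: [559.5, 114.4, 18.9]
ee_rot: [0.704, -0.033, 0.709, 0.032]
force: [-12.3, -3.2, 4.7]
grip_width: 0.142
```

Request:
carry_out(deltas=[[1,0.7,0,0,0,0,0],[1,1.2,0,0,0,0,0],[0.6,1.2,0,0,0,0,0],[0.2,1.2,0,0,0,0,0],[0,1.2,0,0,0,0,0]])

```text
time_s: 31.98
eef_pos: [562.4, 114.6, 18.4]
ee_rot: [0.707, -0.032, 0.706, 0.032]
force: [0.1, -0.1, 0.3]
grip_width: 0.502
```

Request:
carry_out(deltas=[[0,-15,0,0,0,0,0],[0,-45,0,0,0,0,0],[0,-85,0,0,0,0,0],[0,-125,0,0,0,0,0],[0,-150,0,0,0,0,0]])

```text
time_s: 32.6
eef_pos: [562.6, 114.6, 171.6]
ee_rot: [0.708, -0.032, 0.705, 0.032]
force: [-0.3, -0.7, -0.1]
grip_width: 0.501
```

```bash
python3 - <<'E'
from h import *
st(); P,y=cass((385,130,40,55),.75)
y=.236; plan([([567,-286.5,170],y-np.pi/2),([567,-286.5,24],y-np.pi/2)]); plan([([567,-286.5,170],y+np.pi/2)])
E
```

```text
t 32.6 pos [562.6 114.6 171.6] F [-0.3 -0.7 -0.1] g 0.501
axes(cols xyz) [[0.004, -0.091, 0.996], [0.0, 0.996, 0.091], [-1.0, -0.0, 0.004]] q [-0.    0.44  1.39  0.    1.31 -1.67]
centre [ 608.6 -277.4] L,W [121.4  42.6] yaw 0.231
shift [   4.3 -399.8  -33.3] turn [ 1.717e+02  1.000e-01 -7.000e-01]
shift [146.   0.  -0.] turn [0. 0. 0.]
shift [   4.3 -399.8  -33.3] turn [-8.3  0.5  0.1]
```

Request:
carry_out(deltas=[[0,0,-50,-4,-1.5,0,0],[0,0,-110,-9,-3,0,0],[0,0,-170,-14,-5,0,0],[0,0,-230,-19,-7,0,0],[0,0,-290,-24,-8.3,0,0]])

```text
time_s: 33.28
eef_pos: [564.3, -178.4, 168.7]
ee_rot: [0.702, -0.084, 0.702, 0.083]
force: [0.7, -1.5, 0.1]
grip_width: 0.498
```

```bash
python3 - <<'E'
from h import *
st(); y=.236; plan([([567.5,-284,100],y+np.pi/2),([567.5,-284,24],y+np.pi/2)])
E
```

```text
t 33.27 pos [ 564.3 -178.4  168.7] F [ 0.7 -1.5  0.1] g 0.498
axes(cols xyz) [[0.001, -0.235, 0.972], [-0.0, 0.972, 0.235], [-1.0, -0.0, 0.001]] q [-0.5   0.48  1.33  0.    1.33 -2.31]
shift [  68.8 -103.4  -21.7] turn [0.1 0.  0. ]
shift [76.  0.  0.] turn [0. 0. 0.]
```

Request:
carry_out(deltas=[[0,0,-40,-9,0,0,0],[0,0,-85,-18,0,0,0],[0,30,-104,-22,0,0,0],[0,80,-104,-22,0,0,0],[0,115,-104,-22,0,0,0]])

```text
time_s: 33.9
eef_pos: [566.8, -282.6, 51.3]
ee_rot: [0.702, -0.083, 0.703, 0.084]
force: [0.6, -0.1, -0.2]
grip_width: 0.5
```

```bash
python3 - <<'E'
from h import *
s=st(); r=rot(s['ee_rot'])
for o in(-21,21): print(((proj("side",s['eef_pos']+r.apply([-23,o,0]))-[285,145])*8).round(0))
print('block seen',((np.array([[323-.4,165.1]])-[285,145])*8))
crop("side","g2",285,145,80,60,8,1.2)
E
```

```text
t 33.9 pos [ 566.8 -282.6   51.3] F [ 0.6 -0.1 -0.2] g 0.5
axes(cols xyz) [[-0.001, -0.233, 0.972], [0.001, 0.972, 0.233], [-1.0, 0.001, -0.001]] q [-0.65  0.68  1.31  0.    1.14 -2.45]
[[305.  85.]]
[[300. 137.]]
block seen [[300.8 160.8]]
```

View pics/g2.png

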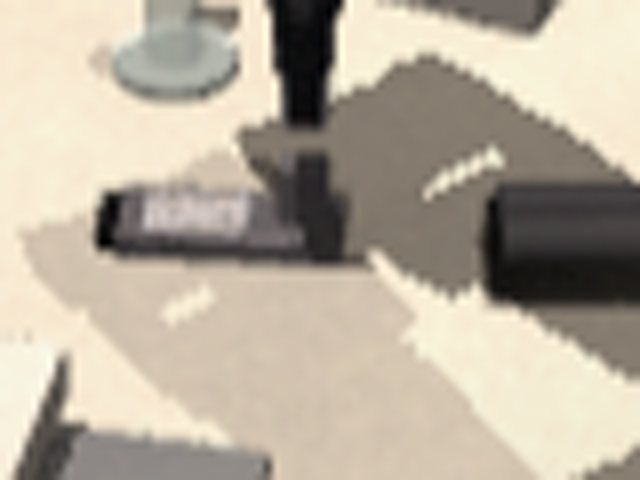

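Request:
carry_out(deltas=[[0,8,0,0,0,0,0],[0,16,0,0,0,0,0],[0,22,0,0,0,0,0],[0,27,0,0,0,0,0],[0,30,0,0,0,0,0]])

```text
time_s: 34.58
eef_pos: [567.5, -282.7, 23.2]
ee_rot: [0.702, -0.083, 0.702, 0.083]
force: [0.9, -0.6, -1.2]
grip_width: 0.501
```

Request:
carry_out(deltas=[[0,4,0,0,0,0,0],[0,8,0,0,0,0,0],[0,11,0,0,0,0,0],[0,14,0,0,0,0,0],[0,15,0,0,0,0,0]])

```text
time_s: 35.2
eef_pos: [567.4, -282.7, 8.0]
ee_rot: [0.702, -0.083, 0.702, 0.083]
force: [0.8, -0.1, 0.4]
grip_width: 0.501
```

Request:
carry_out(deltas=[[0.5,0,0,0,0,0,0],[1,0,0,0,0,0,0],[1,0,0,0,0,0,0],[1,0,0,0,0,0,0],[1,0,0,0,0,0,0]], newtons=60)

```text
time_s: 35.83
eef_pos: [567.6, -282.9, 8.5]
ee_rot: [0.702, -0.083, 0.702, 0.083]
force: [-0.5, -1.9, 2.3]
grip_width: 0.139
```

Request:
carry_out(deltas=[[1,-3,0,0,0,0,0],[1,-15,0,0,0,0,0],[1,-32,0,-15,0,0,0],[1,-50,0,-40,0,0,0],[1,-60,0,-60,0,0,0]])

```text
time_s: 36.45
eef_pos: [508.7, -297.0, 69.8]
ee_rot: [0.702, -0.084, 0.702, 0.083]
force: [-1.4, 0.5, -1.4]
grip_width: 0.134
```

```bash
python3 - <<'E'
from h import *
st(); plan([(dock([-125,-95,50]),1.662)])
E
```

```text
t 36.45 pos [ 508.7 -297.    69.8] F [-1.4  0.5 -1.4] g 0.134
axes(cols xyz) [[0.001, -0.234, 0.972], [-0.001, 0.972, 0.234], [-1.0, -0.001, 0.001]] q [-0.73  0.57  1.46  0.    1.11 -2.53]
shift [ 19.6 208.9  38.4] turn [8.3 0.  0.1]
```

Request:
carry_out(deltas=[[1,0,40,7,1.6,0,0],[1,2,90,16,3.5,0,0],[1,10,140,26,5.5,0,0],[1,17,185,34,7.4,0,0],[1,20,209,38.5,8.3,0,0]])

```text
time_s: 37.08
eef_pos: [497.2, -82.3, 48.6]
ee_rot: [0.706, -0.032, 0.706, 0.033]
force: [0.4, -0.7, -1.2]
grip_width: 0.136
```

```bash
python3 - <<'E'
from h import *
st(); plan([(dock([-125,-95,22]),1.662)])
E
```

```text
t 37.08 pos [497.2 -82.3  48.6] F [ 0.4 -0.7 -1.2] g 0.136
axes(cols xyz) [[-0.0, -0.092, 0.996], [0.0, 0.996, 0.092], [-1.0, 0.0, -0.0]] q [-0.4   0.44  1.74  0.    0.96 -2.06]
shift [26.6 -2.6 -0.3] turn [ 0.1 -0.  -0. ]
```

Request:
carry_out(deltas=[[1,8,-3,0,0,0,0],[1,16,-3,0,0,0,0],[1,22,-3,0,0,0,0],[1,26,-3,0,0,0,0],[1,26.5,-3,0,0,0,0]])

```text
time_s: 37.7
eef_pos: [497.8, -87.8, 21.5]
ee_rot: [0.706, -0.032, 0.707, 0.032]
force: [-0.0, -0.5, -2.5]
grip_width: 0.138
```

```bash
python3 - <<'E'
from h import *
st(); plan([(dock([-125,-94.6,22]),1.662)])
E
```

```text
t 37.7 pos [497.8 -87.8  21.5] F [-0.  -0.5 -2.5] g 0.138
axes(cols xyz) [[-0.0, -0.091, 0.996], [0.0, 0.996, 0.091], [-1.0, 0.0, -0.0]] q [-0.41  0.49  1.76 -0.    0.9  -2.07]
shift [-0.5  3.2 -0.4] turn [-0. -0. -0.]
```

Request:
carry_out(deltas=[[1,0,3,6,0,0,0],[1,0,3,12,0,0,0],[1,0,3,18,0,0,0],[1,0,3,24,0,0,0],[1,0,3,30,0,0,0]])

```text
time_s: 38.33
eef_pos: [527.9, -81.7, 21.7]
ee_rot: [0.706, -0.032, 0.706, 0.032]
force: [0.5, -0.2, -1.8]
grip_width: 0.133
```

Request:
carry_out(deltas=[[1,0,0,6,0,0,0],[1,0,0,12,0,0,0],[1,0,0,18,0,0,0],[1,0,0,23,0,0,0],[1,0,0,27,0,0,0]])

```text
time_s: 38.95
eef_pos: [543.9, -77.7, 20.1]
ee_rot: [0.696, -0.031, 0.716, 0.035]
force: [-60.9, -2.9, 33.6]
grip_width: 0.137
```

Request:
carry_out(deltas=[[1,0,0,3,0,0,0],[1,0,0,6,0,0,0],[1,0,0,9,0,0,0],[1,0,0,11,0,0,0],[1,0,0,12,0,0,0]])

```text
time_s: 39.58
eef_pos: [565.5, -77.3, 21.6]
ee_rot: [0.705, -0.032, 0.707, 0.033]
force: [-5.0, 3.5, 2.2]
grip_width: 0.138
```

Request:
carry_out(deltas=[[1,0,0,0.7,0,0,0],[1,0,0,1.4,0,0,0],[1,0,0,2.1,0,0,0],[1,0,0,2.8,0,0,0],[1,0,0,3.5,0,0,0]])

```text
time_s: 40.2
eef_pos: [568.9, -77.0, 21.6]
ee_rot: [0.705, -0.032, 0.707, 0.033]
force: [-5.0, 4.1, 3.8]
grip_width: 0.138
```

Request:
carry_out(deltas=[[1,0,0,0.7,0,0,0],[1,0,0,1.4,0,0,0],[1,0,0,2.1,0,0,0],[1,0,0,2.8,0,0,0],[1,0,0,3.5,0,0,0]])

```text
time_s: 40.83
eef_pos: [572.4, -76.6, 21.6]
ee_rot: [0.705, -0.032, 0.707, 0.033]
force: [-4.9, 3.4, 2.4]
grip_width: 0.138
```

Request:
carry_out(deltas=[[1,0,0.5,0.7,0,0,0],[1,0,1,1.4,0,0,0],[1,0,1,2.1,0,0,0],[1,0,1,2.6,0,0,0],[1,0,1,2.6,0,0,0]])

```text
time_s: 41.45
eef_pos: [575.4, -75.8, 21.6]
ee_rot: [0.706, -0.032, 0.707, 0.033]
force: [-4.2, 2.1, 1.8]
grip_width: 0.137
```

Request:
carry_out(deltas=[[1,0,0.5,0.7,0,0,0],[1,0,0.5,1.4,0,0,0],[1,0,0.5,2,0,0,0],[1,0,0.5,2,0,0,0],[1,0,0.5,2,0,0,0]])

```text
time_s: 42.08
eef_pos: [577.7, -75.5, 21.7]
ee_rot: [0.706, -0.032, 0.706, 0.032]
force: [-3.3, 2.8, 2.4]
grip_width: 0.134
```

Request:
carry_out(deltas=[[1,0,0.3,0.7,0,0,0],[1,0,0.3,1.4,0,0,0],[1,0,0.3,2,0,0,0],[1,0,0.3,2.5,0,0,0],[1,0,0.3,2.5,0,0,0]])

```text
time_s: 42.7
eef_pos: [580.3, -75.2, 21.7]
ee_rot: [0.706, -0.032, 0.706, 0.032]
force: [-3.8, 2.3, 1.3]
grip_width: 0.139
```

Request:
carry_out(deltas=[[1,0,0.3,0.7,0,0,0],[1,0,0.3,1.4,0,0,0],[1,0,0.3,2,0,0,0],[1,0,0.3,2,0,0,0],[1,0,0.3,2,0,0,0]])

```text
time_s: 43.32
eef_pos: [582.0, -74.8, 21.7]
ee_rot: [0.706, -0.032, 0.707, 0.032]
force: [-5.6, 1.8, 2.5]
grip_width: 0.141
```

Request:
carry_out(deltas=[[1,0,0,0.7,0,0,0],[1,0,0,1.4,0,0,0],[1,0,0,2,0,0,0],[1,0,0,2,0,0,0],[1,0,0,2,0,0,0]])

```text
time_s: 43.95
eef_pos: [581.9, -74.8, 21.5]
ee_rot: [0.704, -0.032, 0.708, 0.033]
force: [-14.9, -0.4, 7.0]
grip_width: 0.138
```

```bash
python3 -c "
from h import *; st()"
```

```text
t 43.95 pos [581.9 -74.8  21.5] F [-14.9  -0.4   7. ] g 0.138
axes(cols xyz) [[-0.006, -0.092, 0.996], [0.0, 0.996, 0.092], [-1.0, 0.001, -0.006]] q [-0.33  0.63  1.49 -0.    1.02 -1.99]
```

Request:
carry_out(deltas=[[1,0.7,0,0,0,0,0],[1,1.4,0,0,0,0,0],[0.6,1.4,0,0,0,0,0],[0.2,1.4,0,0,0,0,0],[0,1.4,0,0,0,0,0]])

```text
time_s: 44.58
eef_pos: [584.7, -74.7, 20.4]
ee_rot: [0.707, -0.032, 0.706, 0.032]
force: [-0.1, 0.2, -0.6]
grip_width: 0.507
```

Request:
carry_out(deltas=[[0,-12,0,0,0,0,0],[0,-30,0,0,0,0,0],[0,-45,0,-10,0,0,0],[1,-45,0,-28,0,0,0],[1,-45,0,-43,0,0,0]])

```text
time_s: 45.2
eef_pos: [541.4, -78.6, 66.9]
ee_rot: [0.707, -0.033, 0.706, 0.032]
force: [-0.5, -0.4, 0.0]
grip_width: 0.079
```

Request:
carry_out(deltas=[[1,0,0,0,0,0,0],[1,12,0,0,0,0,0],[1,30,0,0,0,0,0],[1,48,0,0,0,0,0],[1,54,0,0,0,0,0]])

```text
time_s: 45.82
eef_pos: [541.1, -78.1, 9.9]
ee_rot: [0.706, -0.032, 0.707, 0.033]
force: [0.5, 0.5, 0.3]
grip_width: -0.002
```

```bash
cat >> h.py <<'E'
def dx():
    s=st(); d=s['eef_pos']-[D['x'],D['y'],0]; c,a=np.cos(D['a']),np.sin(D['a']); print('dock x,y',(d[0]*c+d[1]*a).round(1),(-d[0]*a+d[1]*c).round(1))
E
python3 -c "
from h import *; dx()"
```

```text
t 45.83 pos [541.1 -78.1   9.9] F [0.5 0.5 0.3] g -0.002
axes(cols xyz) [[-0.002, -0.091, 0.996], [0.001, 0.996, 0.091], [-1.0, 0.001, -0.002]] q [-0.36  0.58  1.63  0.    0.93 -2.02]
dock x,y -80.6 -92.2
```

Request:
carry_out(deltas=[[1,0,0,2,0,0,0],[1,0,0,4,0,0,0],[1,0,0,6,0,0,0],[1,0,0,8,0,0,0],[1,0,0,9,0,0,0]])

```text
time_s: 46.45
eef_pos: [550.5, -77.6, 11.5]
ee_rot: [0.706, -0.032, 0.706, 0.032]
force: [0.3, 0.3, 0.2]
grip_width: -0.002
```

Request:
carry_out(deltas=[[1,0,0,1,0,0,0],[1,0,0,2,0,0,0],[1,0,0,3,0,0,0],[1,0,0,3,0,0,0],[1,0,0,3,0,0,0]])

```text
time_s: 47.08
eef_pos: [553.3, -77.3, 11.3]
ee_rot: [0.706, -0.032, 0.706, 0.032]
force: [-0.8, 0.6, 0.1]
grip_width: 0.003
```

Request:
carry_out(deltas=[[1,0,0,0.7,0,0,0],[1,0,0,1.4,0,0,0],[1,0,0,2,0,0,0],[1,0,0,2,0,0,0],[1,0,0,2,0,0,0]])

```text
time_s: 47.7
eef_pos: [555.3, -77.1, 11.4]
ee_rot: [0.706, -0.032, 0.706, 0.032]
force: [-0.4, 0.1, -0.0]
grip_width: -0.0
```

```bash
python3 -c "
from h import *; dx()"
```

```text
t 47.7 pos [555.3 -77.1  11.4] F [-0.4  0.1 -0. ] g -0.0
axes(cols xyz) [[0.0, -0.091, 0.996], [0.0, 0.996, 0.091], [-1.0, -0.0, 0.0]] q [-0.35  0.6   1.59  0.    0.95 -2.01]
dock x,y -66.3 -92.5
```

Request:
carry_out(deltas=[[1,0,0,0.7,0,0,0],[1,0,0,1.4,0,0,0],[1,0,0,2,0,0,0],[1,0,0,2,0,0,0],[1,0,0,2,0,0,0]])

```text
time_s: 48.32
eef_pos: [555.5, -77.0, 11.3]
ee_rot: [0.705, -0.032, 0.708, 0.033]
force: [-10.6, -2.0, 6.4]
grip_width: 0.003
```

Request:
carry_out(deltas=[[1,0,0,0.7,0,0,0],[1,0,0,1.4,0,0,0],[1,0,0,2,0,0,0],[1,0,0,2,0,0,0],[1,0,0,2,0,0,0]])

```text
time_s: 48.95
eef_pos: [555.4, -77.0, 11.3]
ee_rot: [0.703, -0.032, 0.71, 0.033]
force: [-22.7, -4.3, 14.5]
grip_width: 0.001
```

Request:
carry_out(deltas=[[1,0,0,-8,0,0,0],[1,0,0,-16,0,0,0],[1,-20,0,-16,0,0,0],[1,-45,0,-16,0,0,0],[1,-50,20,-16,0,0,0]])

```text
time_s: 49.58
eef_pos: [542.3, -58.5, 62.6]
ee_rot: [0.707, -0.032, 0.705, 0.031]
force: [0.2, -0.2, -1.3]
grip_width: 0.004
```

Request:
carry_out(deltas=[[1,0,40,0,0,0,0],[1,0,85,0,0,0,0],[1,0,106,0,0,0,0],[1,25,106,0,0,0,0],[1,45,106,0,0,0,0]])

```text
time_s: 50.2
eef_pos: [530.7, 48.9, 14.8]
ee_rot: [0.706, -0.033, 0.707, 0.033]
force: [0.1, -0.4, -0.3]
grip_width: -0.001
```

```bash
python3 -c "
from h import *; dx()"
```

```text
t 50.2 pos [530.7  48.9  14.8] F [ 0.1 -0.4 -0.3] g -0.001
axes(cols xyz) [[-0.001, -0.092, 0.996], [0.0, 0.996, 0.092], [-1.0, 0.001, -0.001]] q [-0.13  0.55  1.68  0.    0.92 -1.79]
dock x,y -79.4 35.3
```

Request:
carry_out(deltas=[[1,2,0,2.5,0,0,0],[1,3,0,5,0,0,0],[1,3,0,7.5,0,0,0],[1,3,0,9,0,0,0],[1,3,0,10,0,0,0]])

```text
time_s: 50.82
eef_pos: [542.0, 48.1, 13.6]
ee_rot: [0.707, -0.032, 0.706, 0.032]
force: [-0.5, -0.7, 0.3]
grip_width: 0.001
```

Request:
carry_out(deltas=[[1,0,0,0.7,0,0,0],[1,0,0,1.4,0,0,0],[1,0,0,2.1,0,0,0],[1,0,0,2.5,0,0,0],[1,0,0,2.5,0,0,0]])

```text
time_s: 51.45
eef_pos: [544.0, 48.4, 13.3]
ee_rot: [0.706, -0.032, 0.707, 0.032]
force: [-3.2, -0.1, 1.4]
grip_width: 0.0
```

Request:
carry_out(deltas=[[1,0,0,0.7,0,0,0],[1,0,0,1.4,0,0,0],[1,0,0,2.1,0,0,0],[1,0,0,2.5,0,0,0],[1,0,0,2.5,0,0,0]])

```text
time_s: 52.08
eef_pos: [543.9, 48.5, 13.3]
ee_rot: [0.704, -0.032, 0.709, 0.032]
force: [-17.0, -3.4, 13.5]
grip_width: -0.0
```

```bash
python3 -c "
from h import *; dx()"
```

```text
t 52.08 pos [543.9  48.5  13.3] F [-17.   -3.4  13.5] g -0.0
axes(cols xyz) [[-0.007, -0.092, 0.996], [-0.0, 0.996, 0.092], [-1.0, 0.0, -0.007]] q [-0.13  0.57  1.63 -0.    0.94 -1.79]
dock x,y -66.4 33.6
```

Request:
carry_out(deltas=[[1,0,0,-8,0,0,0],[1,0,0,-16,0,0,0],[1,-20,0,-16,0,0,0],[1,-45,0,-16,0,0,0],[1,-50,20,-16,0,0,0]])

```text
time_s: 52.7
eef_pos: [530.1, 66.5, 64.9]
ee_rot: [0.708, -0.032, 0.705, 0.032]
force: [0.2, -0.1, -0.6]
grip_width: 0.003
```

Request:
carry_out(deltas=[[1,0,30,0,0,0,0],[1,0,44,0,0,0,0],[1,10,44,0,0,0,0],[1,30,44,0,0,0,0],[1,50,44,0,0,0,0]])

```text
time_s: 53.32
eef_pos: [525.0, 109.9, 12.0]
ee_rot: [0.706, -0.032, 0.707, 0.032]
force: [0.4, 0.5, -0.2]
grip_width: -0.005
```

Request:
carry_out(deltas=[[1,0,0,2.5,0,0,0],[1,0,0,5,0,0,0],[1,0,0,7.5,0,0,0],[1,0,0,9,0,0,0],[1,0,0,10,0,0,0]])

```text
time_s: 53.95
eef_pos: [535.2, 111.8, 13.6]
ee_rot: [0.707, -0.032, 0.706, 0.032]
force: [0.4, -0.6, 0.5]
grip_width: 0.001
```

```bash
python3 -c "
from h import *; dx()"
```

```text
t 53.95 pos [535.2 111.8  13.6] F [ 0.4 -0.6  0.5] g 0.001
axes(cols xyz) [[0.0, -0.091, 0.996], [-0.0, 0.996, 0.091], [-1.0, -0.0, 0.0]] q [-0.01  0.57  1.63 -0.    0.93 -1.67]
dock x,y -69.2 97.5
```

Request:
carry_out(deltas=[[1,0,0,0.7,0,0,0],[1,0,0,1.4,0,0,0],[1,0,0,2.1,0,0,0],[1,0,0,2.5,0,0,0],[1,0,0,2.5,0,0,0]])

```text
time_s: 54.58
eef_pos: [537.5, 112.0, 13.3]
ee_rot: [0.706, -0.032, 0.706, 0.032]
force: [0.0, 0.4, 0.7]
grip_width: -0.002
```

Request:
carry_out(deltas=[[1,0,0,0.7,0,0,0],[1,0,0,1.4,0,0,0],[1,0,0,2.1,0,0,0],[1,0,0,2.5,0,0,0],[1,0,0,2.5,0,0,0]])

```text
time_s: 55.2
eef_pos: [537.9, 112.1, 13.3]
ee_rot: [0.704, -0.033, 0.708, 0.032]
force: [-11.5, -2.5, 8.9]
grip_width: 0.001
```

```bash
python3 -c "
from h import *; dx()"
```

```text
t 55.2 pos [537.9 112.1  13.3] F [-11.5  -2.5   8.9] g 0.001
axes(cols xyz) [[-0.005, -0.092, 0.996], [-0.001, 0.996, 0.092], [-1.0, -0.0, -0.005]] q [-0.01  0.58  1.62 -0.    0.95 -1.67]
dock x,y -66.5 97.6
```

Request:
carry_out(deltas=[[1,0,0,-10,0,0,0],[1,-30,0,-18,0,0,0],[1,-90,0,-18,0,0,0],[0.6,-150,0,-18,0,0,0],[0.1,-210,0,-18,0,0,0]])

```text
time_s: 55.82
eef_pos: [521.7, 110.7, 225.4]
ee_rot: [0.707, -0.032, 0.706, 0.032]
force: [0.8, 0.2, -0.2]
grip_width: 0.405
```

Request:
carry_out(deltas=[[0.1,-40,0,0,10,0,0],[0.1,-55,0,0,20,0,0],[0.1,-55,0,0,30,0,0],[0.1,-55,0,0,40,0,0],[0.1,-55,0,0,50,0,0]])

```text
time_s: 56.45
eef_pos: [522.0, 110.7, 278.2]
ee_rot: [0.653, 0.271, 0.653, -0.271]
force: [-0.3, -0.2, 0.3]
grip_width: 0.446
```

```bash
python3 -c "
from h import *; dx(); plan([([697,24.5,275],.091)])"
```

```text
t 56.45 pos [522.  110.7 278.2] F [-0.3 -0.2  0.3] g 0.446
axes(cols xyz) [[0.001, 0.708, 0.706], [0.0, 0.706, -0.708], [-1.0, 0.001, 0.0]] q [-0.01  0.29  1.32  0.    1.53 -0.79]
dock x,y -82.5 97.6
shift [  3.3  63.1 184.6] turn [39.7  0.  -0. ]
```

Request:
carry_out(deltas=[[0.1,0,12,36,10,0,0],[0.1,0,25,74,20,0,0],[0.1,0,38,112,30,0,0],[0.1,2,51,150,39.7,0,0],[0.1,3,63,184.6,39.7,0,0]])

```text
time_s: 57.08
eef_pos: [698.5, 24.6, 275.0]
ee_rot: [0.523, 0.476, 0.523, -0.476]
force: [0.3, -0.6, 0.2]
grip_width: 0.448
```

```bash
python3 - <<'E'
from h import *
dx(); plan([([697,24.5,202],.091)])
a=viewer.capture("side")[110:270,220:340,::-1]; b=viewer.capture("top")[100:210,240:400,::-1]
up=lambda q,g,s:cv2.resize(np.clip(q*g,0,255).astype('uint8'),None,fx=s,fy=s,interpolation=cv2.INTER_CUBIC)
cv2.imwrite("pics/z1.png",up(a,1.2,3.6))
E
```

```text
t 57.08 pos [698.5  24.6 275. ] F [ 0.3 -0.6  0.2] g 0.448
axes(cols xyz) [[0.0, 0.996, 0.094], [0.0, 0.094, -0.996], [-1.0, 0.0, -0.0]] q [-0.13  0.73  0.66  0.    1.76 -0.23]
dock x,y 85.5 -4.1
shift [73.  -1.5  0. ] turn [ 0.2 -0.  -0. ]
```

Request:
carry_out(deltas=[[0.1,15,-1,0,0,0,0],[0.1,35,-1.5,0,0,0,0],[0.1,50,-1.5,0,0,0,0],[0.1,62,-1.5,0,0,0,0],[0.1,72,-1.5,0,0,0,0]])

```text
time_s: 57.8
eef_pos: [696.0, 25.3, 203.0]
ee_rot: [0.524, 0.475, 0.523, -0.475]
force: [-0.4, -0.5, -0.7]
grip_width: 0.449
```

Request:
carry_out(deltas=[[0.5,0,0,0,0,0,0],[1,0,0,0,0,0,0],[1,0,0,0,0,0,0],[1,0,0,0,0,0,0],[1,0,0,0,0,0,0]], newtons=40)

```text
time_s: 58.42
eef_pos: [696.3, 25.2, 203.9]
ee_rot: [0.524, 0.476, 0.523, -0.475]
force: [1.9, -0.2, 2.0]
grip_width: 0.119
```

Request:
carry_out(deltas=[[1,0,-17,0,0,0,0],[1,2,-42,0,0,0,0],[1,6,-64,0,0,0,0],[1,13,-84,0,0,0,0],[1,19,-98,0,0,0,0]])

```text
time_s: 59.05
eef_pos: [598.5, 15.9, 185.6]
ee_rot: [0.524, 0.476, 0.523, -0.474]
force: [0.8, 2.2, 7.2]
grip_width: 0.119
```

Request:
carry_out(deltas=[[1,13,-22,0,0,0,0],[1,29,-41,0,0,0,0],[1,48,-58,0,0,0,0],[1,69,-72,0,0,0,0],[1,84,-79,0,0,0,0]])

```text
time_s: 59.68
eef_pos: [518.8, 8.3, 100.2]
ee_rot: [0.523, 0.475, 0.524, -0.475]
force: [-2.5, 2.5, 5.9]
grip_width: 0.12
```

```bash
python3 -c "
from h import *; dx()"
```

```text
t 59.67 pos [518.8   8.3 100.2] F [-2.5  2.5  5.9] g 0.12
axes(cols xyz) [[-0.001, 0.995, 0.096], [0.0, 0.096, -0.995], [-1.0, -0.001, -0.0]] q [-0.21  0.4   1.65 -0.    1.1  -0.31]
dock x,y -95.0 -4.1
```

Request:
carry_out(deltas=[[1,16,-6,0,0,0,0],[1,32,-10,0,0,0,0],[1,46,-12,0,0,0,0],[1,55,-13,0,0,0,0],[1,59,-13,0,0,0,0]])

```text
time_s: 60.3
eef_pos: [504.5, 7.0, 40.5]
ee_rot: [0.522, 0.474, 0.525, -0.476]
force: [-11.1, -1.9, 5.3]
grip_width: 0.115
```

Request:
carry_out(deltas=[[1,1.5,0,0,0,0,0],[1,3,0,0,0,0,0],[1,4.5,0,0,0,0,0],[1,6,0,0,0,0,0],[1,6,0,0,0,0,0]])

```text
time_s: 60.92
eef_pos: [504.1, 7.0, 34.4]
ee_rot: [0.522, 0.474, 0.526, -0.477]
force: [-10.0, -1.6, 0.4]
grip_width: 0.117
```

Request:
carry_out(deltas=[[1,1,-1,0,0,0,0],[1,2,-2,0,0,0,0],[1,3,-2,0,0,0,0],[1,4,-2,0,0,0,0],[1,4,-2,0,0,0,0]])

```text
time_s: 61.55
eef_pos: [504.2, 6.9, 31.1]
ee_rot: [0.523, 0.475, 0.524, -0.476]
force: [-5.3, 0.7, 1.6]
grip_width: 0.116
```

Request:
carry_out(deltas=[[1,1,0,0,0,0,0],[1,2,0,0,0,0,0],[1,2.5,0,0,0,0,0],[1,2.5,0,0,0,0,0],[1,2.5,0,0,0,0,0]])

```text
time_s: 62.18
eef_pos: [504.3, 6.9, 28.9]
ee_rot: [0.523, 0.475, 0.524, -0.476]
force: [-6.9, 2.1, 4.9]
grip_width: 0.115
```

Request:
carry_out(deltas=[[1,1,0,0,0,0,0],[1,2,0,0,0,0,0],[1,3,0,0,0,0,0],[1,3,0,0,0,0,0],[1,3,0,0,0,0,0]])

```text
time_s: 62.8
eef_pos: [504.4, 6.8, 28.1]
ee_rot: [0.523, 0.475, 0.524, -0.475]
force: [-16.0, 2.3, 31.4]
grip_width: 0.117
```

```bash
python3 - <<'E'
from h import *
dx()
crop("side","s9",250,150,110,110,5,1.2)
E
```

```text
t 62.8 pos [504.4   6.8  28.1] F [-16.    2.3  31.4] g 0.117
axes(cols xyz) [[-0.001, 0.995, 0.097], [-0.0, 0.097, -0.995], [-1.0, -0.001, 0.0]] q [-0.22  0.47  1.75 -0.    0.91 -0.32]
dock x,y -109.5 -4.2
```

Request:
carry_out(deltas=[[1,-0.5,0,0,0,0,0],[0.6,-0.5,0,0,0,0,0],[0.2,-0.5,0,0,0,0,0],[0.2,-0.5,0,0,0,0,0],[0.2,-0.5,0,0,0,0,0]])

```text
time_s: 63.48
eef_pos: [504.9, 6.7, 26.2]
ee_rot: [0.524, 0.475, 0.524, -0.475]
force: [0.1, -1.1, 0.2]
grip_width: 0.399
```

Request:
carry_out(deltas=[[0.2,-10,0,0,0,0,0],[0.2,-35,0,0,0,0,0],[0.2,-80,0,0,0,0,0],[0.2,-130,0,0,0,0,0],[0.2,-180,0,0,0,0,0]])

```text
time_s: 64.1
eef_pos: [504.7, 6.8, 208.7]
ee_rot: [0.524, 0.475, 0.523, -0.475]
force: [0.7, 0.0, 0.4]
grip_width: 0.398
```

Request:
carry_out(deltas=[[0.2,0,0,50,0,0,0],[0.2,0,0,105,0,0,0],[0.2,0,0,160,0,0,0],[0.2,0,0,215,0,0,0],[0.2,0,0,260,0,0,0]])

```text
time_s: 64.72
eef_pos: [529.8, -254.2, 207.0]
ee_rot: [0.524, 0.476, 0.523, -0.475]
force: [1.3, 1.2, -0.3]
grip_width: 0.402
```

```bash
python3 - <<'E'
from h import *
dx()
up=lambda q,g,s:cv2.resize(np.clip(q[:,:,::-1]*g,0,255).astype('uint8'),None,fx=s,fy=s,interpolation=cv2.INTER_CUBIC)
T=viewer.capture("top"); S=viewer.capture("side")
a=up(T[105:205,258:368],1.7,3.6); b=up(S[150:250,235:345],1.2,3.6)
c=up(T[100:280,190:430],1.6,1.65); d=up(S[60:240,230:470],1.2,1.65)
cv2.imwrite("pics/end.png",np.vstack([np.hstack([a,b]),cv2.resize(up(T,1.5,.6),(396,234))[:, :] if 0 else np.hstack([cv2.resize(c,(396,236)),cv2.resize(d,(396,236))])]))
E
```

```text
t 64.72 pos [ 529.8 -254.2  207. ] F [ 1.3  1.2 -0.3] g 0.402
axes(cols xyz) [[0.001, 0.995, 0.096], [-0.0, 0.096, -0.995], [-1.0, 0.0, 0.0]] q [-0.65  0.45  1.28  0.    1.41 -0.74]
dock x,y -107.9 -266.5
```

View pics/end.png

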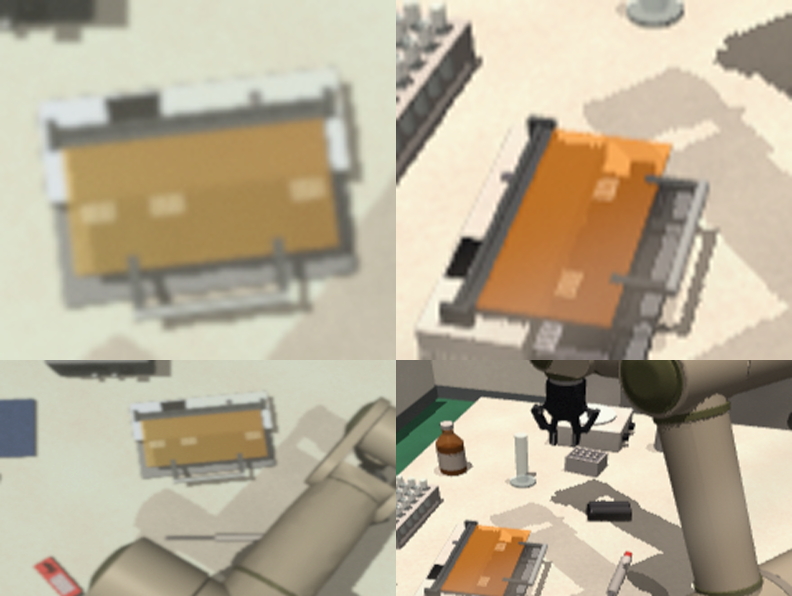

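```bash
python3 -c "
from h import *; s=ctrl.sense(); print(s['time_s'],abs(s['dq']).max()); print(order.finish_job())"
```

```text
64.825 0.06655147789761506
the job is handed in; nothing more can be done
None
```

The job is handed in after about 65 s of the 210 s allowed. The shield was swung back to about 1.7 rad, every cassette I found went into a bay of its own, and the shield is folded down over them.

There were three cassettes, all on the bench; none stood part-way in bay2. They now sit in bays 0, 2 and 3.

**Last checks**
- **Cassettes home:** I pushed each block from behind with the shut fingers. Each stopped firmly, at dock x −66.1, −66.4 and −66.5 mm. These agree with one common stop bar.
- **Shield down:** it met its end stop at 31 N on the tool, with the bar at dock x −109.5 mm (−110 is level). The last picture shows the bar within about 3 pixels of where it should be when level.
- **Cassettes after folding:** the last picture shows the three labels still in one line through the panel, parallel to the housing front.
- **Other items:** I never touched the red look-alike or the other bench items. The red one, the pipette, battery box, cylinder and tip box look unmoved in that picture; I did not measure them.

**What went wrong or disagreed**
- **Bay0 jam:** the cassette caught at the bay mouth and the wrist force reached about 61 N, below the 120 N limit. That entry was not gentle, and the cassette slipped about 5 mm in the grip before sliding in; the push test above was done after this.
- **Fingertip height:** the fingertips sat about 23 mm higher than the reported TCP position. My first pinch of the shield bar missed because of this, and I allowed for it afterwards.

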